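# Open the filter box's service panel

## Robot

A 7-joint arm with a two-finger parallel gripper is mounted at the origin on a cart in front of the work surface, level with it; the furniture and walls round the work are solid. World frame = base frame: x ahead of the robot, y to its left, z up, the work surface at z = 0. Lengths are in m, angles in rad, forces in N, time in s.
With the tool pointing down it reaches from about 0.425 to 0.875 m from the base axis. Payload 9.9 kg.
Tool frame: the origin (TCP) lies at the very end of the fingers, on their centre line; the grasp point (between the pads) lies 19 mm behind it; z points along the fingers, y is the line along which they close (so a half turn about z gives the same grasp; the last joint's range is limited). The gripper opens to 85 mm and grips with 20 to 120 N. Pads are 22 mm wide; open, the fingers measure 114 mm over their backs; the gripper's body (76 mm by 85 mm) begins 54 mm behind the grasp point. The pads swing forward as they close: fully open they stand 13 mm farther back than shut.
Start: joints at [-0.084, 0.576, 0.025, 1.437, -0.015, 1.129, -0.057], TCP at [0.675, 0, 0.205] pointing down, gripper open.
Joint ranges: [-2.76, 2.76], [-0.34, 2.15], [-1.52, 1.57], [0.19, 2.46], [-1.09, 4.23], [0.17, 1.99], [-2.82, 2.82]. Speed limits (rad/s): [2.22, 2.22, 3.01, 3.01, 3.14, 3.14, 3.14].

## Interface

Orientations are given as a unit quaternion [w, x, y, z].
In Python, from rig import arm, eyes, order gives the robot as it stands.
- The arm moves only by the tool drive_tool, never from a script. Its argument "steps" is a list of rows, each a list of 7 numbers: the turn, a rotation vector about the tool's x, y, z each as a share of 180 degrees, from -1 to 1, then the shift along the tool's x, y, z each as a share of 300 mm, from -1 to 1, then the opening, from -1 (shut) to 1 (fully open). In form: [[ax, ay, az, dx, dy, dz, hand], ...]. A call has exactly 8 rows; each row is the pose to reach, as a shift and turn from the pose commanded when the call began, along the tool's axes at that moment, turning the shorter way round; what a row does not reach only later rows make up. A row lasts 1/10 s, in which the tool goes at most 50 mm and 8.59 degrees, less where a joint would pass 70% of its speed; a pose out of reach is approached as far as the arm can. A call with a number of a shift or a turn outside -1 to 1 is refused whole. A call with a gripper value outside its range is refused whole. The fingers move at their own pace and stop on an object; "force" is the grip in N (left out, the last holds). Time passes only in rows, so rows that repeat a pose let the fingers close, or fill a call up. It gives the time, the measured TCP pose, the force, the opening and the grip force at its end, in the units of the state.
- arm.observe(): the state, without advancing time (a new reading comes with each control period).
- eyes.get_image(name): name is "side" or "top" or "wrist"; returns the picture (420x560x3 uint8, red, green, blue); there is no depth.
- eyes.get_calibration(name): a dict with "fovy" (degrees; the focal length in pixels is half the picture's height over the tangent of half this angle, whatever the lens; pixels are square), "cx", "cy" (the principal point, pixels), "cam_to_world" (4x4, takes a point from camera to world coordinates); the wrist camera has in their place "hand_eye" (4x4, takes a point from camera to tool coordinates, whose origin is the TCP and whose axes are the flange's). Camera axes: x right, y up, looking along -z (the intrinsics and any distortion apply to the point x, -y, -z); pixel columns grow to the right and rows downward; lengths in m; the calibration is good to about 2 mm. The wrist camera is an equidistant fisheye: a pixel r from the principal point sees the ray r / f radians off the axis. A picture is of the moment at which its call begins: read the wrist's pose just before it. get_calibration takes no time and is no camera call.
- order.close_job(): hands the job in; it is judged then, once.
The state is a dict: "t": time; "joint_pos": joint angles; "dq": joint speeds; "tau": joint torques, N m; "position": TCP position; "ee_rot": TCP orientation; "ft_force": force on the tool from outside, world axes, zero at the start; "moment": the same for the moment, N m; "gripper_width": opening from 0.0 (shut) to 1.0 (fully open); "gripper_force": force on a finger pad.
Only numpy, scipy, OpenCV 4.12 (cv2) and the standard library are available. Lean on these libraries where they do the work, as an engineer would, in place of code of your own. Each camera call takes 0.05 s, during which the arm holds its last target. There are 200 camera calls.

## Task

The carbon filter has to be changed. First move the amber dropper bottle off the blue service panel and stand it upright on the middle of the white spill pad; then, with the panel still shut, turn all three orange quarter-turn wing fasteners a quarter turn counter-clockwise to unlocked; then swing the panel, which has a steel bow handle, all the way open, past upright, so that it stays leaning back against its stop. Leave everything else on the worktop where it stands.

Things in the scene. Friction and masses are not known exactly. Their poses are not given: they have to be found in the camera images.
- filter_box: grey filter box fixed to the worktop, 140 (x) x 200 (y) x 65 mm high, under a blue service panel; origin at the centre of its underside, z up; its y axis points from the panel's hinge side to the handle side. It stands at a different place and yaw every time, and changes places with the spill pad. The fasteners' axes stand on the panel at (x, y) = (-45, 66) mm for latch_a, (15, 66) for latch_b and (-50, -30) for latch_c in this frame
- panel (a joint): hinge of the blue service panel (140 x 200 x 5 mm, top face 70 mm above the worktop). 0 = shut, grows as the handle side rises, 1.57 = upright, stop at 1.85 rad. The hinge is stiff: the panel stays where it is left; swinging it takes about 3 N at the handle. It cannot rise while any fastener is locked
- panel_hinge (a point): point on the hinge line, on the filter box's -y edge at the middle of its length, 65 mm above the worktop; the line runs along the box's x axis
- panel_handle (a point): middle of the round steel bar of the bow handle: 10 mm thick, parallel to the hinge line, 60 mm long between its two posts, 40 mm out from the panel's edge (35 mm clear inside), 67.5 mm above the worktop when shut and 240 mm from the hinge line. Can be pinched from above across the bar; it may turn within the fingers as the panel swings
- latch_a (a joint): wing fastener near the handle side, front corner: 0 = locked, 1.57 = unlocked; grows as it turns counter-clockwise seen from above. Stop at each end; held by friction of 0.07 N m. Starts between 0 and 0.25. Its tongue clears the ledge beyond about 1.2
- latch_b (a joint): wing fastener near the handle side, about half-way along that edge, 60 mm behind latch_a: same as latch_a
- latch_c (a joint): wing fastener at the front edge, toward the hinge side: same as latch_a
- latch_a_wing (a point): centre of the orange wing of latch_a: 9 mm thick (its own x) x 34 mm long (its own y) x 21 mm tall, from 6 to 27 mm above the panel's top face, this point 16.5 mm above that face; z up. On a steel disc 29 mm wide and 3 mm high. Turns with the fastener, and rides on the panel
- latch_b_wing (a point): the same for latch_b
- latch_c_wing (a point): the same for latch_c
- mountant_mid (a point): centre, half-way up, of the amber dropper bottle, 33 mm across and 96 mm high, about 90 g, upright; body 33 mm across up to about 60 mm from its foot, narrower black dropper above. Starts standing on the panel, so its foot is 70 mm above the worktop
- spill_pad: white square spill pad, 110 x 110 mm, 3 mm thick, fixed on the worktop; origin at the centre of its underside
- xylol_mid (a point): brown bottle with red cap, 68 mm across, 135 mm high, stands beside the spill pad; this point half-way up. Leave alone
- petri_mid (a point): clear petri dish, 61 mm across, 15 mm high, beside the spill pad. Leave alone
- cassette_p_mid (a point): pink cassette with wax block, 41 x 28 x 13 mm, on the worktop at the hinge side of the filter box. Leave alone
- cassette_y_mid (a point): yellow cassette, 41 x 28 x 6 mm, on the worktop at the hinge side of the filter box. Leave alone
- bench_timer_mid (a point): white timer, 62 x 68 x 18 mm. Leave alone
- squeeze_bottle_mid (a point): wash bottle with blue spout, 97 x 68 x 195 mm high; this point 90 mm above the worktop. Leave alone
- staining_rack_mid (a point): wire slide rack with bail handle, 71 x 95 x 106 mm; this point 40 mm up. Leave alone
- eosin_mid (a point): brown bottle with black cap, 60 mm across, 118 mm high. Leave alone
- tape_mid (a point): roll of tan tape lying flat, 62 mm across, 19 mm high. Leave alone

How it is judged:
By the outcome, as a careful person would: the job done as asked, in the order asked, and still so for the second after the job is handed in, with the robot touching nothing.
It also fails if it takes over 72 s, if anything falls off the work surface, if the arm or the gripper's body presses on something with over 40 N, if the wrist force passes 120 N, or if a joint passes its speed limit or range.

## Working session

There is one attempt and no reset: what is moved stays moved. The work goes in short steps, Python scripts to look and compute and a tool call to move; the robot and the scene stay as the last step left them, time stands still between calls to the robot, and variables do not carry over. Pictures are saved under pics/ and viewed, at most 10 in all, crops included, and the job is handed in when it is done.

Besides the shell and the picture viewer there is one more tool, called after "Request:" by a JSON object that holds its "method" and its "body". drive_tool: Moves the arm, as the interface text tells. Its arguments: {"type":"object","properties":{"steps":{"type":"array"},"force":{"type":"number"}},"required":["steps"]}

```bash
mkdir -p pics; ls; python3 - <<'E'
from rig import arm, eyes
import cv2, numpy as np
s=arm.observe(); print(s)
for n in ("top","side","wrist"):
    im=eyes.get_image(n); cv2.imwrite(f"pics/{n}0.png",im[:,:,::-1]); 
    c=eyes.get_calibration(n); print(n,{k:np.round(v,4).tolist() for k,v in c.items() if not isinstance(v,str)})
E
```

```text
pics
{'t': 0.0, 'joint_pos': array([-0.08379447,  0.57652723,  0.02483214,  1.43789276, -0.01502474,
        1.12896613, -0.05652733]), 'dq': array([-0.00039823,  0.00224194, -0.00083764,  0.00153363, -0.00021464,
       -0.00049045,  0.00164867]), 'tau': array([ 1.10782021e-03, -7.65753937e+01,  2.25157209e+00, -2.85965914e+01,
        1.54639565e-02,  1.25475466e-02,  7.09064329e-05]), 'position': array([6.74524127e-01, 1.67880326e-05, 2.04351056e-01]), 'ee_rot': array([-5.49282290e-04,  7.07106244e-01,  7.07106860e-01, -5.88107650e-04]), 'ft_force': array([-0.13806597, -0.12215798, -0.17537804]), 'moment': array([-0.00665233, -0.01533182, -0.00403994]), 'gripper_force': 0.0, 'gripper_width': 1.000077304781908}
top {'fovy': 44.7388, 'cx': 283.4518, 'cy': 209.3952, 'cam_to_world': [[-0.0106, 0.9883, -0.1519, 0.3544], [-0.9997, -0.0137, -0.0189, -0.0921], [-0.0207, 0.1517, 0.9882, 1.6047], [0.0, 0.0, 0.0, 1.0]]}
side {'fovy': 52.8584, 'cx': 279.1452, 'cy': 208.9853, 'cam_to_world': [[-0.9485, 0.1842, -0.2576, 0.2534], [-0.3157, -0.4854, 0.8153, 0.9318], [0.0251, 0.8547, 0.5186, 0.7459], [0.0, 0.0, 0.0, 1.0]]}
wrist {'fovy': 65.7065, 'cx': 280.0355, 'cy': 209.2576, 'hand_eye': [[-0.0008, 0.9521, 0.3057, 0.0789], [1.0, 0.0008, 0.0, 0.0011], [-0.0002, 0.3057, -0.9521, -0.169], [0.0, 0.0, 0.0, 1.0]]}
```

View pics/top0.png

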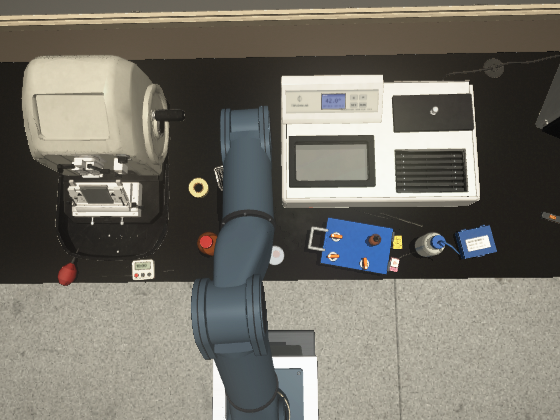

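View pics/side0.png

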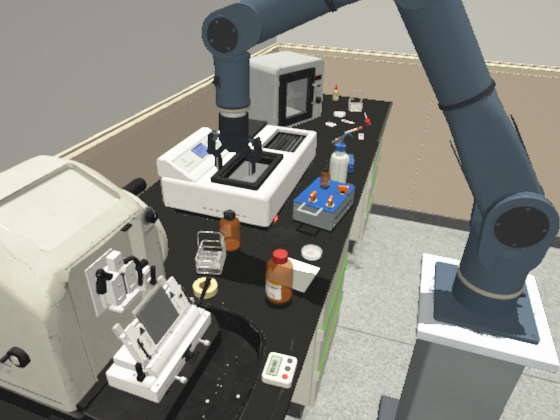

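The top view shows the blue panel at about px (357,246), with its handle on the left (315,238), the bottle at (374,240), and the fasteners near (337,237), (333,257) and (364,264). The arm hides the pad from above. The side view shows it at about (300,275), between the brown bottle and the petri dish.

```bash
cat > h.py <<'E'
import numpy as np, cv2
from rig import arm, eyes
from scipy.spatial.transform import Rotation as R
def Rq(q): return R.from_quat([q[1],q[2],q[3],q[0]])
def cam(n, st=None):
    c=eyes.get_calibration(n); f=210/np.tan(np.radians(c["fovy"])/2)
    if n=="wrist":
        T=np.eye(4); T[:3,:3]=Rq(st["ee_rot"]).as_matrix(); T[:3,3]=st["position"]
        M=T@np.array(c["hand_eye"])
    else: M=np.array(c["cam_to_world"])
    return n,f,c["cx"],c["cy"],M
def rays(C,px):
    n,f,cx,cy,M=C; p=np.atleast_2d(np.asarray(px,float))-[cx,cy]
    if n=="wrist":
        r=np.hypot(*p.T)+1e-9; th=r/f
        d=np.c_[p[:,0]/r*np.sin(th),-p[:,1]/r*np.sin(th),-np.cos(th)]
    else: d=np.c_[p[:,0]/f,-p[:,1]/f,-np.ones(len(p))]
    return M[:3,3], d@M[:3,:3].T
def onz(C,px,z):
    o,d=rays(C,px); return o+d*((z-o[2])/d[:,2])[:,None]
def proj(C,P):
    n,f,cx,cy,M=C; q=(np.atleast_2d(P)-M[:3,3])@M[:3,:3]
    if n=="wrist":
        r=np.hypot(q[:,0],q[:,1])+1e-9; th=np.arctan2(r,-q[:,2]); return np.c_[cx+f*th*q[:,0]/r, cy-f*th*q[:,1]/r]
    return np.c_[cx-f*q[:,0]/q[:,2], cy+f*q[:,1]/q[:,2]]
def snap(n,name=None):
    st=arm.observe(); im=eyes.get_image(n)
    if name: cv2.imwrite(f"pics/{name}.png",im[:,:,::-1])
    return im,cam(n,st)
def mask(im,lo,hi): return cv2.inRange(cv2.cvtColor(im,cv2.COLOR_RGB2HSV),np.array(lo),np.array(hi))
def blobs(m,amin=8):
    n,l,s,c=cv2.connectedComponentsWithStats(m)
    return [(c[i],s[i],l==i) for i in range(1,n) if s[i][4]>=amin]
E
python3 - <<'E'
from h import *
im=cv2.imread("pics/top0.png")[:,:,::-1]; C=cam("top")
m=mask(im,[100,120,60],[125,255,255]); m[:,420:]=0; m[:215]=0
b=max(blobs(m),key=lambda t:t[1][4]); hull=cv2.convexHull(np.argwhere(b[2])[:,::-1].astype(np.int32))
w=onz(C,hull[:,0],.07)[:,:2]; r=cv2.minAreaRect((w*1000).astype(np.float32)); print("panel",r, cv2.boxPoints(r).tolist())
o=mask(im,[5,150,150],[22,255,255]); o[:215]=0;
for c,s,_ in blobs(o,3): print("orange",c,s,onz(C,c,.0865)[0])
S=cam("side"); ims=cv2.imread("pics/side0.png")[:,:,::-1]
wm=mask(ims,[0,0,170],[180,60,255]); wm[:250]=0; wm[300:]=0; wm[:,:270]=0; wm[:,330:]=0
for c,s,k in blobs(wm,20):
    print("white",c,s); h=cv2.convexHull(np.argwhere(k)[:,::-1].astype(np.int32)); print(np.round(onz(S,cv2.approxPolyDP(h,3,True)[:,0],.003),3))
print(cv2.imwrite("pics/c1.png",np.hstack([cv2.resize(im[200:300,180:420,::-1],None,fx=2.5,fy=2.5,interpolation=2)])))
crop=cv2.resize(ims[150:320,190:390,::-1],None,fx=3,fy=3,interpolation=2); 
wr=cv2.imread("pics/wrist0.png"); 
a=cv2.imread("pics/c1.png"); a=cv2.resize(a,(800,333)); b=cv2.resize(crop,(314,267)); 
cv2.imwrite("pics/c2.png",np.vstack([a,np.hstack([b,cv2.resize(wr,(356,267)),np.zeros((267,130,3),np.uint8)])]))
E
```

```text
panel ((478.4755554199219, -280.9576416015625), (199.03724670410156, 139.5546417236328), 79.3367691040039) [[391.4886474609375, -365.846435546875], [528.6334228515625, -391.6690673828125], [565.4624633789062, -196.06884765625], [428.31768798828125, -170.2462158203125]]
orange [552.35294118 216.70588235] [550 215   6   4  17] [ 0.55485145 -0.86204246  0.0865    ]
orange [337.60869565 235.82608696] [334 234   8   4  23] [ 0.50594114 -0.22372989  0.0865    ]
orange [334.04545455 255.90909091] [330 255   9   3  22] [ 0.44635811 -0.21159805  0.0865    ]
orange [364.91666667 261.83333333] [364 258   3   9  24] [ 0.42781534 -0.30218138  0.0865    ]
white [311.50867052 253.99421965] [302 250  20  10 173]
[[ 0.431 -0.045  0.003]
 [ 0.438 -0.013  0.003]
 [ 0.459 -0.005  0.003]
 [ 0.487 -0.04   0.003]]
white [302.53005464 273.34608379] [288 257  32  34 549]
[[0.438 0.125 0.003]
 [0.465 0.122 0.003]
 [0.515 0.006 0.003]
 [0.42  0.023 0.003]]
white [275.35652174 292.90434783] [270 286  11  14 115]
[[0.485 0.177 0.003]
 [0.51  0.175 0.003]
 [0.52  0.147 0.003]
 [0.497 0.134 0.003]]
True
```

View pics/c2.png

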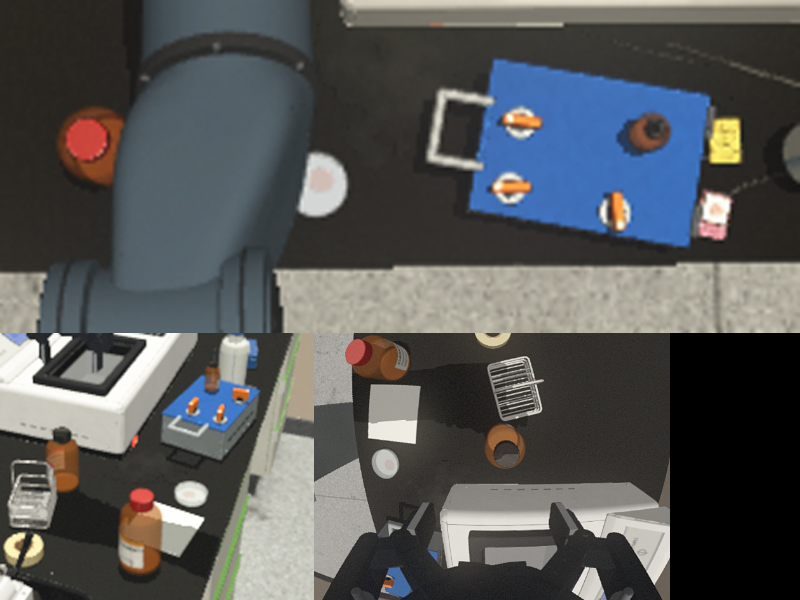

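The crop shows the three wings: a at (0.446,-0.210), b at (0.506,-0.222) and c at (0.426,-0.302). The bottle is near the hinge side of the panel. The wrist view shows the whole white pad between the xylol bottle and the petri dish, at about px (126,127) in the full picture. Next I measure the pad and the bottle.

```bash
python3 - <<'E'
from h import *
st=arm.observe(); print(st["t"])
im=cv2.imread("pics/wrist0.png")[:,:,::-1]; C=cam("wrist",st)
m=mask(im,[0,0,175],[180,50,255]); m[:,:85]=0;m[:,170:]=0;m[:70]=0;m[180:]=0
for c,s,k in blobs(m,300):
    h=cv2.convexHull(np.argwhere(k)[:,::-1].astype(np.int32))[:,0]; w=onz(C,h,.003)[:,:2]*1000
    print("pad",c,s,cv2.minAreaRect(w.astype(np.float32)))
r=mask(im,[170,120,80],[180,255,255])|mask(im,[0,180,120],[6,255,255]); r[120:]=0
for c,s,k in blobs(r,60): print("red cap",c,s,onz(C,c,.13)[0])
print("petri",onz(C,[(385-314)*1.573,(463-333)*1.573],.01))
t=cv2.imread("pics/top0.png")[:,:,::-1]; T=cam("top")
r=mask(t,[0,180,120],[6,255,255]); r[:215]=0; r[270:]=0
for c,s,k in blobs(r,20): print("red cap top",c,s,onz(T,c,.135)[0])
print("petri top",onz(T,[277,255],.01))
k=t[228:256,362:392]; print(k.max(2).tolist()[8:24:3])
dk=((t.max(2)<70)).astype(np.uint8); dk[:232]=0;dk[250:]=0;dk[:,366:]*=1;dk[:,:366]=0;dk[:,386:]=0
for c,s,kk in blobs(dk,3): print("cap",c,s,onz(T,c,.16)[0])
am=mask(t,[0,100,30],[15,255,200]); am[:230]=0;am[250:]=0;am[:,:366]=0;am[:,386:]=0
for c,s,kk in blobs(am,3): print("amber",c,s,onz(T,c,.13)[0])
E
```

```text
0.15
pad [125.53881857 153.78396624] [  85  136   77   38 2370] ((477.5039367675781, 34.379146575927734), (44.997337341308594, 110.53398895263672), 82.96110534667969)
petri [[ 0.45906828 -0.03125454  0.01      ]]
red cap top [204.92682927 239.14634146] [200 236  12  10  41] [0.49632802 0.16446069 0.135     ]
petri top [[ 0.45593506 -0.04001406  0.01      ]]
[[186, 187, 186, 186, 186, 175, 94, 83, 58, 98, 130, 130, 70, 61, 70, 55, 61, 93, 146, 187, 187, 186, 187, 187, 185, 186, 187, 187, 186, 149], [187, 187, 186, 176, 94, 93, 69, 104, 118, 140, 139, 83, 45, 54, 50, 51, 71, 74, 87, 155, 193, 192, 190, 190, 188, 188, 189, 189, 187, 99], [184, 185, 181, 105, 93, 92, 78, 66, 105, 110, 134, 138, 137, 138, 135, 124, 92, 92, 137, 188, 188, 188, 189, 190, 189, 188, 187, 188, 190, 56], [184, 184, 183, 183, 180, 107, 107, 94, 93, 66, 57, 73, 73, 105, 135, 186, 187, 187, 187, 186, 185, 185, 188, 191, 190, 189, 188, 188, 198, 45], [187, 186, 185, 185, 185, 186, 184, 182, 183, 183, 184, 185, 186, 187, 188, 185, 183, 183, 185, 188, 188, 190, 190, 188, 188, 188, 188, 182, 70, 40], [184, 182, 181, 181, 183, 184, 186, 186, 186, 187, 188, 185, 185, 185, 185, 186, 187, 188, 188, 187, 188, 188, 187, 187, 187, 188, 188, 187, 43, 43]]
cap [375.55 238.15] [373 236   6   6  20] [ 0.49064412 -0.324331    0.16      ]
cap [370.33333333 243.83333333] [369 242   4   4   6] [ 0.47472772 -0.30903239  0.16      ]
amber [372.31818182 240.40909091] [369 236   9   9  44] [ 0.4870504 -0.3196076  0.13     ]
amber [379.5 239.5] [379 238   2   4   4] [ 0.48942114 -0.34036719  0.13      ]
```

Request:
{"method": "drive_tool", "body": {"steps": [[0, 0, 0.0592, -0.983, -0.665, -0.18, 1], [0, 0, 0.0592, -0.983, -0.665, -0.18, 1], [0, 0, 0.0592, -0.983, -0.665, -0.18, 1], [0, 0, 0.0592, -0.983, -0.665, -0.18, 1], [0, 0, 0.0592, -0.983, -0.665, -0.18, 1], [0, 0, 0.0592, -0.983, -0.665, -0.18, 1], [0, 0, 0.0592, -0.983, -0.665, -0.18, 1], [0, 0, 0.0592, -0.983, -0.665, -0.18, 1]]}}

```text
t: 0.95
position: [0.4712, -0.301, 0.2603]
ee_rot: [0.001, 0.772, 0.635, -0.001]
ft_force: [0.5, 0.8, -0.4]
gripper_width: 1.0
gripper_force: 0.0
```

Request:
{"method": "drive_tool", "body": {"steps": [[0, 0, 0, -0.219, 0, 0, 1], [0, 0, 0, -0.219, 0, 0, 1], [0, 0, 0, -0.219, 0, 0, 1], [0, 0, 0, -0.219, 0, 0, 1], [0, 0, 0, -0.219, 0, 0, 1], [0, 0, 0, -0.219, 0, 0, 1], [0, 0, 0, -0.219, 0, 0, 1], [0, 0, 0, -0.219, 0, 0, 1]]}}

```text
t: 1.75
position: [0.4636, -0.3589, 0.2593]
ee_rot: [-0.0, 0.769, 0.639, 0.0]
ft_force: [0.3, -0.6, -0.0]
gripper_width: 1.006
gripper_force: 0.0
```

```bash
python3 - <<'E'
from h import *
im,C=snap("wrist","w1"); st=arm.observe(); print(st["t"],st["position"],st["ee_rot"])
snap("top","top1")
E
```

```text
1.8 [ 0.4635321  -0.35906145  0.25924508] [-1.86577124e-05  7.69497266e-01  6.38650105e-01  1.91471064e-05]
```

View pics/w1.png

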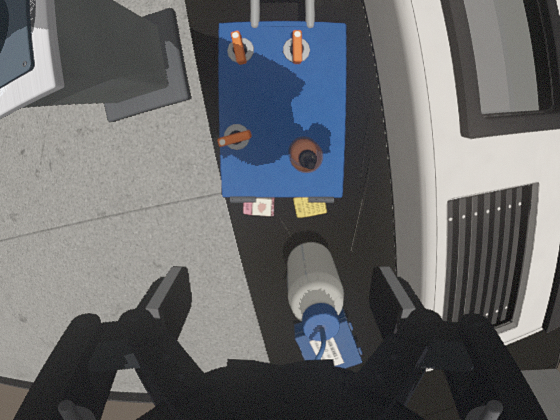

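The wrist view shows the whole panel at px (219..346, 22..197). The wings are at (238,46), (297,46) and (234,137), and the bottle cap is at (309,159). The squeeze bottle is beyond the hinge side.

```bash
python3 - <<'E'
from h import *
st=arm.observe(); C=cam("wrist",st); im=cv2.imread("pics/w1.png")[:,:,::-1]
m=mask(im,[100,100,30],[125,255,255]); m[:,:205]=0;m[:,355:]=0;m[205:]=0
b=max(blobs(m),key=lambda t:t[1][4]); h=cv2.convexHull(np.argwhere(b[2])[:,::-1].astype(np.int32))[:,0]
w=onz(C,h,.07)[:,:2]; r=cv2.minAreaRect((w*1000).astype(np.float32)); bp=cv2.boxPoints(r); print(r,np.round(bp).tolist())
ctr=np.array(r[0])/1000
e=[bp[1]-bp[0],bp[2]-bp[1]]; L=max(e,key=np.linalg.norm); L=L/np.linalg.norm(L); L*=np.sign(L[1]); Y=L; X=np.array([Y[1],-Y[0]])
print("ctr",ctr,"yaw",np.degrees(np.arctan2(X[1],X[0])))
W=lambda x,y: ctr+X*x+Y*y
for n,p in dict(a=(-.045,.066),b=(.015,.066),c=(-.05,-.03),handle=(0,.14),hinge=(0,-.1)).items(): print(n,W(*p))
o=mask(im,[5,150,120],[22,255,255]); o[220:]=0; o[:,:205]=0;o[:,355:]=0
for c,s,k in blobs(o,30):
    P=onz(C,np.argwhere(k)[:,::-1],.0915)[:,:2]; q=cv2.minAreaRect((P*1000).astype(np.float32)); bb=cv2.boxPoints(q); ee=max([bb[1]-bb[0],bb[2]-bb[1]],key=np.linalg.norm)
    print("wing",c,P.mean(0),q[:2],"long dir deg",np.degrees(np.arctan2(ee[1],ee[0]))%180)
hsv=cv2.cvtColor(im,cv2.COLOR_RGB2HSV)
am=mask(im,[0,90,40],[14,255,210]); am[130:180,:]=am[130:180,:]; am[:125]=0;am[185:]=0;am[:,:280]=0;am[:,335:]=0
for c,s,k in blobs(am,30): print("amber",c,s,[onz(C,c,z)[0][:2] for z in (.11,.13)])
dk=(im.max(2)<50).astype(np.uint8); dk[:140]=0;dk[180:]=0;dk[:,:290]=0;dk[:,330:]=0
for c,s,k in blobs(dk,10): print("dark",c,s,[onz(C,c,z)[0][:2] for z in (.145,.166)])
t=cv2.imread("pics/top1.png")[:,:,::-1]; T=cam("top")
for lo in (90,170):
  m=mask(t,[0,0,lo],[180,60,255]); m[:225]=0;m[278:]=0;m[:,:205]=0;m[:,:]=m; m[:,275:]=0
  for c,s,k in blobs(m,60):
    h=cv2.convexHull(np.argwhere(k)[:,::-1].astype(np.int32))[:,0]; print("pad",lo,c,s,cv2.minAreaRect((onz(T,h,.003)[:,:2]*1000).astype(np.float32)))
im0=cv2.imread("pics/wrist0.png")[:,:,::-1]
g=im0[90:190,80:175]; print(g[::10,::12].max(2))
E
```

```text
((481.2900085449219, -282.5860595703125), (199.4968719482422, 140.19564819335938), 79.21730041503906) [[394.0, -367.0], [531.0, -394.0], [569.0, -198.0], [431.0, -171.0]]
ctr [ 0.48129001 -0.28258606] yaw -10.7827
a [ 0.44943213 -0.20933256]
b [ 0.50837275 -0.22055764]
c [ 0.42656028 -0.30270214]
handle [ 0.50748187 -0.14505792]
hinge [ 0.46258154 -0.38082044]
wing [238.31428571  48.31428571] [ 0.4493027  -0.21117631] ((449.2369079589844, -208.64306640625), (8.816766738891602, 33.06184768676758)) long dir deg 90.14787
wing [296.61682243  48.77570093] [ 0.50722847 -0.22337661] ((508.0805969238281, -220.96484375), (33.304595947265625, 8.111658096313477)) long dir deg 79.28443
wing [236.64102564 137.20512821] [ 0.42943815 -0.30240022] ((428.6716613769531, -302.46099853515625), (28.245723724365234, 8.392732620239258)) long dir deg 2.3878407
amber [301.89869281 147.94117647] [291 139  26  23 306] [array([ 0.4930359 , -0.32389021]), array([ 0.49215771, -0.32123368])]
amber [301.61818182 167.78181818] [292 163  21   9  55] [array([ 0.48934013, -0.34345525]), array([ 0.48869422, -0.33956906]
[... 283 characters left out ...]
9, 59.45922088623047), 89.55194854736328)
pad 170 [242.74318745 248.2898431 ] [ 224  229   39   39 1211] ((479.03668212890625, 67.88399505615234), (109.46060943603516, 109.44580078125), 81.65348052978516)
pad 170 [270.5 255. ] [265 246  10  19 138] ((456.68560791015625, -16.259143829345703), (28.2388916015625, 56.3271369934082), 89.55194854736328)
[[ 41 161 161 159 163 162 164 163]
 [ 37 160 162 161 162 161 161 162]
 [ 36 163 162 162 162 165 164 136]
 [ 36 160 162 163 163 161 160  66]
 [ 42 161 161 164 162 165 159  54]
 [ 54 160 240 239 237 238 238  66]
 [ 61 237 235 236 237 238 238  76]
 [ 57 235 236 237 237 237 238  74]
 [ 62  64  73  69 172 242 240  69]
 [ 59  63  68  65  80  78  76  65]]
```

```bash
python3 - <<'E'
from h import *
st=arm.observe(); C=cam("wrist",st); im=cv2.imread("pics/w1.png")[:,:,::-1]
cv2.imwrite("pics/c3.png",cv2.resize(im[130:185,275:340,::-1],None,fx=9,fy=9,interpolation=0))
print(onz(C,[309,159],.166),onz(C,[309,159],.15))
for z in (.07,.13,.145,.166): print(z,proj(C,[.4906,-.3243,z]))
E
```

```text
[[ 0.4947234  -0.32645225  0.166     ]] [[ 0.49567896 -0.32918766  0.15      ]]
0.07 [[297.39260939 144.29109923]]
0.13 [[300.81226129 151.46996925]]
0.145 [[301.8853911 153.731129 ]]
0.166 [[303.58550648 157.32160239]]
```

View pics/c3.png

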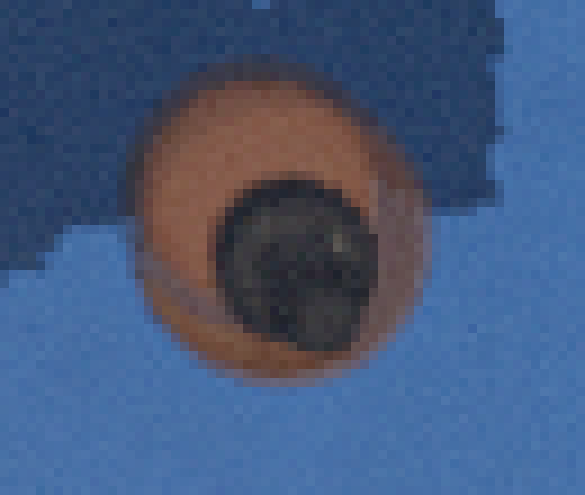

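The crop shows the dropper tip at px (311.4,164.5), the collar centred at (307.5,158.2), and the body rim centred at about (305.9,155.5).

```bash
python3 - <<'E'
from h import *
st=arm.observe(); C=cam("wrist",st)
for p,z in (([311.4,164.5],.166),([307.5,158.2],.145),([305.9,155.5],.13),([305.9,155.5],.12)): print(z,onz(C,p,z))
for p in [(.495,-.325),(.495,-.329)]: print([proj(C,[*p,z]).round(1).tolist() for z in (.07,.13,.145,.166)])
im=cv2.imread("pics/wrist0.png")[:,:,::-1]
E
```

```text
0.166 [[ 0.4959054  -0.33130715  0.166     ]]
0.145 [[ 0.49479179 -0.32910312  0.145     ]]
0.13 [[ 0.49458993 -0.32885378  0.13      ]]
0.12 [[ 0.49511059 -0.33043756  0.12      ]]
[[[301.4, 144.2]], [[305.6, 151.4]], [[306.9, 153.6]], [[309.0, 157.2]]]
[[[302.1, 147.7]], [[306.4, 155.6]], [[307.7, 158.0]], [[309.9, 162.0]]]
```

Request:
{"method": "drive_tool", "body": {"steps": [[0, 0, 0, 0.118, 0.084, 0, 0.3], [0, 0, 0, 0.118, 0.084, 0.05, 0.3], [0, 0, 0, 0.118, 0.084, 0.2, 0.3], [0, 0, 0, 0.118, 0.084, 0.35, 0.3], [0, 0, 0, 0.118, 0.084, 0.48, 0.3], [0, 0, 0, 0.118, 0.084, 0.535, 0.3], [0, 0, 0, 0.118, 0.084, 0.535, 0.3], [0, 0, 0, 0.118, 0.084, 0.535, 0.3]]}}

```text
t: 2.65
position: [0.495, -0.3296, 0.0992]
ee_rot: [0.0, 0.77, 0.638, 0.0]
ft_force: [0.3, 0.0, -0.0]
gripper_width: 0.652
gripper_force: 0.0
```

Request:
{"method": "drive_tool", "body": {"steps": [[0, 0, 0, 0, 0, 0, -0.6], [0, 0, 0, 0, 0, 0, -0.6], [0, 0, 0, 0, 0, 0, -0.6], [0, 0, 0, 0, 0, 0, -0.6], [0, 0, 0, 0, 0, 0, -0.6], [0, 0, 0, 0, 0, 0, -0.6], [0, 0, 0, 0, 0, 0, -0.6], [0, 0, 0, 0, 0, 0, -0.6]], "force": 30}}

```text
t: 3.45
position: [0.4955, -0.33, 0.1004]
ee_rot: [0.001, 0.77, 0.638, 0.0]
ft_force: [-0.6, 1.5, 5.9]
gripper_width: 0.363
gripper_force: 29.2
```

```bash
python3 - <<'E'
from h import *
s=arm.observe(); print({k:np.round(s[k],4) for k in ("t","position","ee_rot","ft_force","moment","gripper_width","gripper_force")})
im,C=snap("wrist","w2")
E
```

```text
{'t': np.float64(3.45), 'position': array([ 0.4955, -0.33  ,  0.1004]), 'ee_rot': array([1.400e-03, 7.698e-01, 6.383e-01, 5.000e-04]), 'ft_force': array([-0.5815,  1.4992,  5.922 ]), 'moment': array([0.0601, 0.1545, 0.0061]), 'gripper_width': np.float64(0.3633), 'gripper_force': np.float64(29.213)}
```

```bash
python3 - <<'E'
from h import *
s0=dict(position=np.array([.674524,.0000168,.204351]),ee_rot=[-5.4928e-4,.707106,.707107,-5.88e-4]); C=cam("wrist",s0)
im=cv2.imread("pics/wrist0.png")[:,:,::-1]
m=mask(im,[0,0,115],[180,50,255]); m[:,:70]=0;m[:,190:]=0;m[:70]=0;m[185:]=0; m=cv2.morphologyEx(m,cv2.MORPH_OPEN,np.ones((5,5)))
for c,s,k in blobs(m,500):
    h=cv2.convexHull(np.argwhere(k)[:,::-1].astype(np.int32))[:,0]; print(c,s,cv2.minAreaRect((onz(C,h,.003)[:,:2]*1000).astype(np.float32)))
E
```

```text
[125.00102519 125.39777387] [  85   81   82   93 6828] ((482.0583190917969, 67.25508117675781), (110.4847640991211, 110.76599884033203), 81.7074966430664)
```

Request:
{"method": "drive_tool", "body": {"steps": [[0, 0, 0, 0, 0, -0.1, -0.6], [0, 0, 0, 0, 0, -0.25, -0.6], [0, 0, 0, 0, 0, -0.4, -0.6], [0, 0, 0, 0.1, 0, -0.4, -0.6], [0, 0, 0, 0.25, 0, -0.4, -0.6], [0, 0, 0, 0.4, 0, -0.4, -0.6], [0, 0, 0, 0.5, 0, -0.4, -0.6], [0, 0, 0, 0.5, 0, -0.4, -0.6]]}}

```text
t: 4.3
position: [0.5239, -0.1763, 0.2196]
ee_rot: [-0.0, 0.767, 0.641, 0.001]
ft_force: [-1.0, -0.9, -0.7]
gripper_width: 0.358
gripper_force: 30.0
```

Request:
{"method": "drive_tool", "body": {"steps": [[0, 0, 0, 0.15, -0.05, 0, -0.6], [0, 0, 0, 0.3, -0.11, 0, -0.6], [0, 0, 0, 0.45, -0.17, 0, -0.6], [0, 0, 0, 0.6, -0.22, 0, -0.6], [0, 0, 0, 0.72, -0.265, 0, -0.6], [0, 0, 0, 0.79, -0.293, 0, -0.6], [0, 0, 0, 0.79, -0.293, 0.1, -0.6], [0, 0, 0, 0.79, -0.293, 0.2, -0.6]]}}

```text
t: 5.1
position: [0.4808, 0.0679, 0.1594]
ee_rot: [0.001, 0.769, 0.639, 0.002]
ft_force: [-0.1, 0.1, -1.4]
gripper_width: 0.36
gripper_force: 30.1
```

Request:
{"method": "drive_tool", "body": {"steps": [[0, 0, 0, 0, 0, 0.1, -0.6], [0, 0, 0, 0, 0, 0.2, -0.6], [0, 0, 0, 0, 0, 0.3, -0.6], [0, 0, 0, 0, 0, 0.36, -0.6], [0, 0, 0, 0, 0, 0.39, -0.6], [0, 0, 0, 0, 0, 0.405, -0.6], [0, 0, 0, 0, 0, 0.412, -0.6], [0, 0, 0, 0, 0, 0.412, -0.6]]}}

```text
t: 5.9
position: [0.4804, 0.0672, 0.0357]
ee_rot: [0.0, 0.77, 0.638, 0.0]
ft_force: [-0.3, 0.6, -0.6]
gripper_width: 0.358
gripper_force: 30.1
```

Request:
{"method": "drive_tool", "body": {"steps": [[0, 0, 0, 0, 0, 0.003, -0.6], [0, 0, 0, 0, 0, 0.006, -0.6], [0, 0, 0, 0, 0, 0.008, -0.6], [0, 0, 0, 0, 0, 0.01, -0.6], [0, 0, 0, 0, 0, 0.01, -0.6], [0, 0, 0, 0, 0, 0.01, -0.6], [0, 0, 0, 0, 0, 0.01, -0.6], [0, 0, 0, 0, 0, 0.01, -0.6]]}}

```text
t: 6.7
position: [0.4802, 0.0675, 0.0333]
ee_rot: [0.0, 0.77, 0.638, 0.001]
ft_force: [-2.3, 0.5, 15.9]
gripper_width: 0.364
gripper_force: 31.7
```

Request:
{"method": "drive_tool", "body": {"steps": [[0, 0, 0, 0, 0, -0.004, -0.6], [0, 0, 0, 0, 0, -0.004, -0.6], [0, 0, 0, 0, 0, -0.004, -0.1], [0, 0, 0, 0, 0, -0.004, 0.1], [0, 0, 0, 0, 0, -0.004, 0.3], [0, 0, 0, 0, 0, -0.004, 0.3], [0, 0, 0, 0, 0, -0.004, 0.3], [0, 0, 0, 0, 0, -0.004, 0.3]]}}

```text
t: 7.5
position: [0.4799, 0.0673, 0.0333]
ee_rot: [-0.0, 0.77, 0.638, -0.0]
ft_force: [0.2, 0.4, 0.4]
gripper_width: 0.648
gripper_force: 0.0
```

Request:
{"method": "drive_tool", "body": {"steps": [[0, 0, 0, 0, 0, -0.05, 0.3], [0, 0, 0, 0, 0, -0.15, 0.3], [0, 0, 0, 0, 0, -0.3, 0.3], [0, 0, 0, 0, 0, -0.45, 0.3], [0, 0, 0, 0, 0, -0.6, 0.3], [0, 0, 0, -0.1, 0, -0.6, 0.3], [0, 0, 0, -0.25, 0, -0.6, 0.3], [0, 0, 0, -0.25, 0, -0.6, 0.3]]}}

```text
t: 8.3
position: [0.4646, -0.0121, 0.2138]
ee_rot: [0.001, 0.772, 0.636, -0.001]
ft_force: [1.0, 0.3, -0.5]
gripper_width: 0.649
gripper_force: 0.0
```

```bash
python3 - <<'E'
from h import *
im,C=snap("wrist","w3"); im2,S=snap("side","s3"); s=arm.observe(); print(s["t"],s["position"],s["ee_rot"])
print(proj(S,[.481,.0675,.003]))
x,y=proj(S,[.481,.0675,.05])[0].astype(int)
b=cv2.resize(im2[y-60:y+60,x-75:x+75],(450,360)); cv2.imwrite("pics/c4.png",np.hstack([cv2.resize(im,(350,262)),np.zeros((262,10,3),np.uint8),cv2.resize(b,(327,262))])[:,:,::-1])
E
```

```text
8.4 [ 0.46573988 -0.00731298  0.21342977] [4.46520223e-05 7.70512829e-01 6.37424483e-01 7.74360797e-05]
[[293.24835813 272.79328346]]
```

View pics/c4.png

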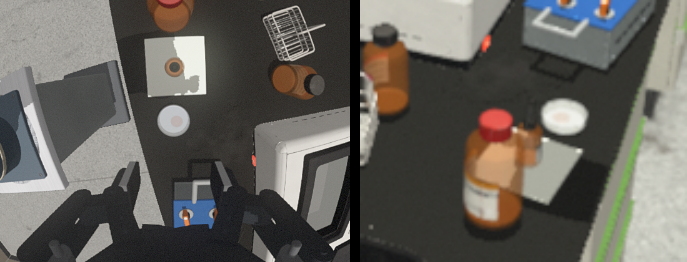

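The crop shows the bottle standing upright in the middle of the pad, with nothing else disturbed. Next I go to latch_c.

Request:
{"method": "drive_tool", "body": {"steps": [[0, 0, 0.4267, -0.99, 0.059, 0.21, -0.2], [0, 0, 0.4267, -0.99, 0.059, 0.21, -0.2], [0, 0, 0.4267, -0.99, 0.059, 0.21, -0.2], [0, 0, 0.4267, -0.99, 0.059, 0.21, -0.2], [0, 0, 0.4267, -0.99, 0.059, 0.21, -0.2], [0, 0, 0.4267, -0.99, 0.059, 0.21, -0.2], [0, 0, 0.4267, -0.99, 0.059, 0.21, -0.2], [0, 0, 0.4267, -0.99, 0.059, 0.21, -0.2]]}}

```text
t: 9.2
position: [0.4283, -0.3027, 0.1494]
ee_rot: [-0.0, 0.996, 0.088, -0.001]
ft_force: [0.1, 0.9, -0.3]
gripper_width: 0.395
gripper_force: 0.0
```

```bash
cat >> h.py <<'E'
def goto(x,y,z,yaw):
    """print drive numbers from measured pose (assumed settled): yaw = world angle of tool y, deg"""
    s=arm.observe(); M=Rq(s["ee_rot"]); d=M.inv().apply(np.array([x,y,z])-s["position"])/.3
    ty=M.as_matrix()[:,1]; a=np.degrees(np.arctan2(ty[1],ty[0])); da=(yaw-a+180)%360-180
    print("t",s["t"],"pos",s["position"].round(4),"yaw",a.round(2),"tilt",M.as_matrix()[2].round(4),"| az",round(-da/180,4),"shift",d.round(4),"j7",s["joint_pos"][6].round(2),"F",s["ft_force"].round(1))
E
python3 - <<'E'
from h import *
goto(.4276,-.3026,.077,-87.6)
E
```

```text
t 9.2 pos [ 0.4283 -0.3027  0.1494] yaw -79.9 tilt [-1.2e-03 -3.0e-04 -1.0e+00] | az 0.0428 shift [-0.0018 -0.0008  0.2414] j7 -0.61 F [ 0.1  0.9 -0.3]
```

Request:
{"method": "drive_tool", "body": {"steps": [[0, 0, 0.0428, 0, 0, 0, -0.3], [0, 0, 0.0428, 0, 0, 0.08, -0.3], [0, 0, 0.0428, 0, 0, 0.16, -0.3], [0, 0, 0.0428, 0, 0, 0.22, -0.3], [0, 0, 0.0428, 0, 0, 0.241, -0.3], [0, 0, 0.0428, 0, 0, 0.241, -0.3], [0, 0, 0.0428, 0, 0, 0.241, -1], [0, 0, 0.0428, 0, 0, 0.241, -1]], "force": 40}}

```text
t: 10.0
position: [0.4291, -0.3018, 0.0788]
ee_rot: [0.0, 1.0, 0.025, 0.001]
ft_force: [0.1, -0.4, -1.3]
gripper_width: 0.023
gripper_force: 0.0
```

Request:
{"method": "drive_tool", "body": {"steps": [[0, 0, 0, 0, 0, 0, -1], [0, 0, 0, 0, 0, 0, -1], [0, 0, 0, 0, 0, 0, -1], [0, 0, 0, 0, 0, 0, -1], [0, 0, 0, 0, 0, 0, -1], [0, 0, 0, 0, 0, 0, -1], [0, 0, 0, 0, 0, 0, -1], [0, 0, 0, 0, 0, 0, -1]]}}

```text
t: 10.8
position: [0.4284, -0.3016, 0.078]
ee_rot: [-0.0, 1.0, 0.025, -0.0]
ft_force: [-0.2, 0.3, -0.7]
gripper_width: 0.001
gripper_force: 0.0
```

```bash
python3 - <<'E'
from h import *
goto(.4276,-.3026,.077,-10.78); print(arm.observe()["moment"])
E
```

```text
t 10.8 pos [ 0.4284 -0.3016  0.078 ] yaw -87.12 tilt [-1.e-04 -0.e+00 -1.e+00] | az -0.4241 shift [-0.0029  0.0031  0.0032] j7 -0.65 F [-0.2  0.3 -0.7]
[0.01168029 0.0451397  0.00048034]
```

The gripper shut fully without catching the wing, so I look close up.

```bash
python3 - <<'E'
from h import *
im,C=snap("wrist","w4"); im2,S=snap("side","s4"); print(proj(C,[.4276,-.3026,.0865]),proj(C,arm.observe()["position"]))
x,y=proj(S,[.45,-.25,.09])[0].astype(int); 
b=cv2.resize(im2[y-40:y+40,x-50:x+50],(500,400),interpolation=2)
cv2.imwrite("pics/c5.png",np.hstack([cv2.resize(im,(300,225)),cv2.resize(b,(281,225)),])[:,:,::-1])
cv2.imwrite("pics/c5.png",np.vstack([im[150:420,80:480],cv2.resize(b,(400,320))])[:,:,::-1])
E
```

```text
[[282.91951566 259.33742781]] [[281.13148778 251.30337274]]
```

View pics/c5.png

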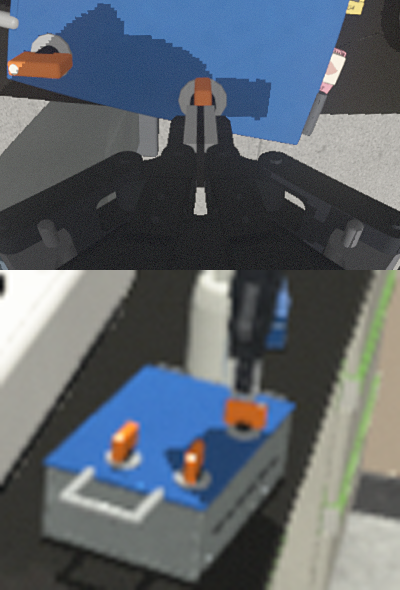

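```bash
python3 - <<'E'
from h import *
im=cv2.imread("pics/w4.png")[:,:,::-1]; s=arm.observe(); C=cam("wrist",s); print(s["t"],s["gripper_width"],s["gripper_force"])
o=mask(im,[5,130,100],[22,255,255])
for c,st,k in blobs(o,30):
    print(c,st, "z.097",onz(C,c,.097)[0][:2].round(4)," z.0865",onz(C,c,.0865)[0][:2].round(4))
    x,y,w,h=st[:4]; print(onz(C,[[x,y],[x+w,y],[x,y+h],[x+w,y+h]],.097)[:,:2].round(4).tolist())
z=im[215:290,255:312]; 
cv2.imwrite("pics/c6.png",cv2.resize(z,None,fx=8,fy=8,interpolation=0)[:,:,::-1])
print("tips",proj(C,[.4284+.011,-.3016,.078]),proj(C,[.4284-.011,-.3016,.078]))
E
```

```text
10.9 0.0005138941429295692 0.0
[134.58198198 108.08918919] [  97   96   71   24 1110] z.097 [ 0.5077 -0.2264]  z.0865 [ 0.5077 -0.2215]
[[0.515, -0.2043], [0.513, -0.244], [0.5027, -0.2042], [0.5015, -0.2442]]
[122.08247423 214.28548771] [  88  202   64   26 1261] z.097 [ 0.4528 -0.2161]  z.0865 [ 0.449  -0.2104]
[[0.4587, -0.1946], [0.4604, -0.2344], [0.4434, -0.1921], [0.4462, -0.2332]]
[282.37892377 241.97309417] [274 228  18  28 446] z.097 [ 0.4426 -0.3014]  z.0865 [ 0.438  -0.3017]
[[0.4499, -0.2969], [0.4503, -0.3058], [0.4345, -0.2976], [0.435, -0.3068]]
tips [[282.15522168 233.64256291]] [[280.20014684 268.25681387]]
```

View pics/c6.png

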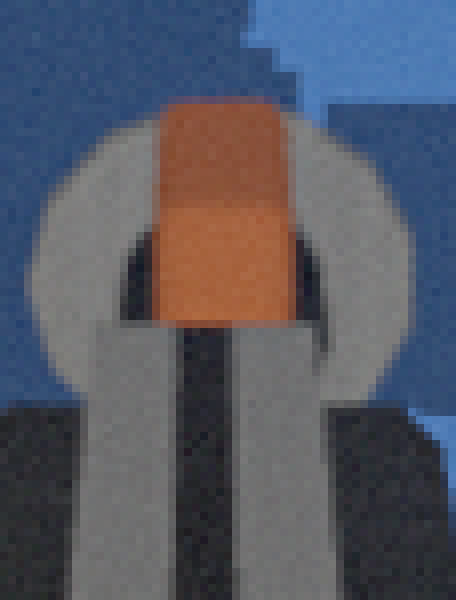

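The crop shows the wing between the finger tips, although the gripper reads shut with no force. A small turn will tell whether the wing follows.

Request:
{"method": "drive_tool", "body": {"steps": [[0, 0, -0.04, 0, 0, 0, -1], [0, 0, -0.08, 0, 0, 0, -1], [0, 0, -0.12, 0, 0, 0, -1], [0, 0, -0.14, 0, 0, 0, -1], [0, 0, -0.14, 0, 0, 0, -1], [0, 0, -0.14, 0, 0, 0, -1], [0, 0, -0.14, 0, 0, 0, -1], [0, 0, -0.14, 0, 0, 0, -1]]}}

```text
t: 11.7
position: [0.4285, -0.3015, 0.0779]
ee_rot: [-0.0, 0.97, 0.242, -0.0]
ft_force: [-0.6, -0.4, 0.4]
gripper_width: -0.003
gripper_force: 0.0
```

```bash
python3 - <<'E'
from h import *
goto(.4276,-.3026,.077,-10.78); s=arm.observe(); print(s["moment"],s["gripper_width"],s["gripper_force"])
im,C=snap("wrist","w5")
o=mask(im,[5,130,100],[22,255,255]); 
for c,st,k in blobs(o,30):
    P=np.argwhere(k)[:,::-1].astype(np.float32); q=cv2.minAreaRect(P); print(c,st,q)
E
```

```text
t 11.7 pos [ 0.4285 -0.3015  0.0779] yaw -61.96 tilt [-2.e-04 -1.e-04 -1.e+00] | az -0.2844 shift [-0.0042  0.0018  0.0032] j7 -0.33 F [-0.6 -0.4  0.4]
[-0.02637199  0.00252659  0.07312326] -0.0027866034665778514 0.0
[211.07897072  53.49245785] [ 176   26   66   52 1127] ((208.80767822265625, 52.03845977783203), (72.38838195800781, 19.137157440185547), 33.6900634765625)
[144.80056378 149.73854827] [ 110  129   67   43 1419] ((141.70001220703125, 148.60000610351562), (67.9764633178711, 25.491172790527344), 26.56505012512207)
[287.9795082  243.93442623] [274 229  26  29 488] ((288.6000061035156, 245.3000030517578), (21.913463592529297, 28.621667861938477), 26.56505012512207)
```

Request:
{"method": "drive_tool", "body": {"steps": [[0, 0, -0.045, 0, 0, 0, -1], [0, 0, -0.09, 0, 0, 0, -1], [0, 0, -0.135, 0, 0, 0, -1], [0, 0, -0.18, 0, 0, 0, -1], [0, 0, -0.225, 0, 0, 0, -1], [0, 0, -0.265, 0, 0, 0, -1], [0, 0, -0.285, 0, 0, 0, -1], [0, 0, -0.285, 0, 0, 0, -1]]}}

```text
t: 12.55
position: [0.4283, -0.3017, 0.078]
ee_rot: [-0.0, 0.769, 0.639, 0.0]
ft_force: [-0.6, 0.2, -0.4]
gripper_width: -0.0
gripper_force: 0.0
```

```bash
python3 - <<'E'
from h import *
goto(.4276,-.3026,.077,-10.78); s=arm.observe(); print(s["moment"],s["gripper_width"],s["gripper_force"])
im,C=snap("wrist","w6"); im2,T=snap("top","top6")
o=mask(im,[5,130,100],[22,255,255]); 
for c,st,k in blobs(o,30):
    P=np.argwhere(k)[:,::-1].astype(np.float32); q=cv2.minAreaRect(P); print(c,st,q)
z=im[195:300,225:340]; 
cv2.imwrite("pics/c7.png",np.hstack([cv2.resize(z,(460,420),interpolation=0),cv2.resize(im2[215:285,310:400],(340,420),interpolation=0)])[:,:,::-1])
E
```

```text
t 12.55 pos [ 0.4283 -0.3017  0.078 ] yaw -10.6 tilt [ 1.e-04 -0.e+00 -1.e+00] | az 0.001 shift [-0.0034 -0.0019  0.0032] j7 0.34 F [-0.6  0.2 -0.4]
[-0.00234002  0.01111667  0.02376243] -4.708343284529604e-05 0.0
[286.00085763  78.7238422 ] [ 270   40   31   71 1166] ((285.4781494140625, 75.09872436523438), (71.01060485839844, 19.59829330444336), 79.28687286376953)
[406.14760746  83.38767234] [ 391   48   28   69 1233] ((404.6302795410156, 82.10162353515625), (68.16761779785156, 26.690458297729492), 88.66777801513672)
[275.33486239 255.26834862] [243 241  64  38 872] ((273.5003967285156, 259.232666015625), (25.471473693847656, 64.23387145996094), 77.36663818359375)
```

View pics/c7.png

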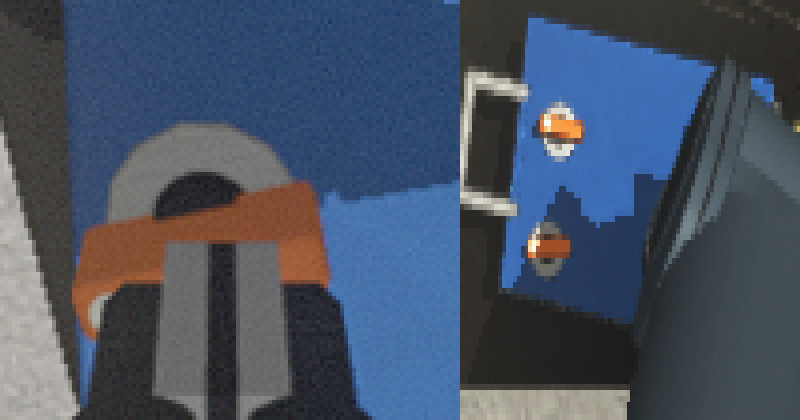

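The picture shows that the fingers closed above the wing, with their tips level with its top, and the wing has not turned (long axis still about 2°). The finger tips sit about 19 mm higher than the TCP suggests, so I open, turn back and go lower while watching the force.

Request:
{"method": "drive_tool", "body": {"steps": [[0, 0, 0, 0, 0, -0.1, -1], [0, 0, 0.05, 0, 0, -0.1, -0.3], [0, 0, 0.1, 0, 0, -0.1, -0.3], [0, 0, 0.15, 0, 0, -0.1, -0.3], [0, 0, 0.2, 0, 0, -0.1, -0.3], [0, 0, 0.25, 0, 0, -0.1, -0.3], [0, 0, 0.3, 0, 0, -0.1, -0.3], [0, 0, 0.34, 0, 0, -0.1, -0.3]]}}

```text
t: 13.45
position: [0.4286, -0.3015, 0.1081]
ee_rot: [0.0, 0.987, 0.163, 0.0]
ft_force: [-0.6, -0.0, -0.1]
gripper_width: 0.344
gripper_force: 0.0
```

Request:
{"method": "drive_tool", "body": {"steps": [[0, 0, 0.04, 0, 0, 0, -0.3], [0, 0, 0.086, 0, 0, 0, -0.3], [0, 0, 0.086, 0, 0, 0, -0.3], [0, 0, 0.086, 0, 0, 0.05, -0.3], [0, 0, 0.086, 0, 0, 0.09, -0.3], [0, 0, 0.086, 0, 0, 0.103, -0.3], [0, 0, 0.086, 0, 0, 0.113, -0.3], [0, 0, 0.086, 0, 0, 0.12, -0.3]]}}

```text
t: 14.25
position: [0.4284, -0.3018, 0.0719]
ee_rot: [-0.0, 0.999, 0.033, -0.0]
ft_force: [0.3, 0.0, 0.6]
gripper_width: 0.35
gripper_force: 0.0
```

```bash
python3 - <<'E'
from h import *
goto(.4276,-.3026,.065,-87.6); im,C=snap("wrist","w8")
cv2.imwrite("pics/c8.png",cv2.resize(im[180:330,180:380],(800,600),interpolation=0)[:,:,::-1])
for z in (.07,.097): print(proj(C,[.4276,-.3026,z]))
E
```

```text
t 14.25 pos [ 0.4284 -0.3018  0.0719] yaw -86.24 tilt [-1.e-04 -0.e+00 -1.e+00] | az 0.0076 shift [-0.0028  0.0026  0.023 ] j7 -0.66 F [0.3 0.  0.6]
[[282.44984665 251.246856  ]]
[[282.81487934 273.93901192]]
```

View pics/c8.png

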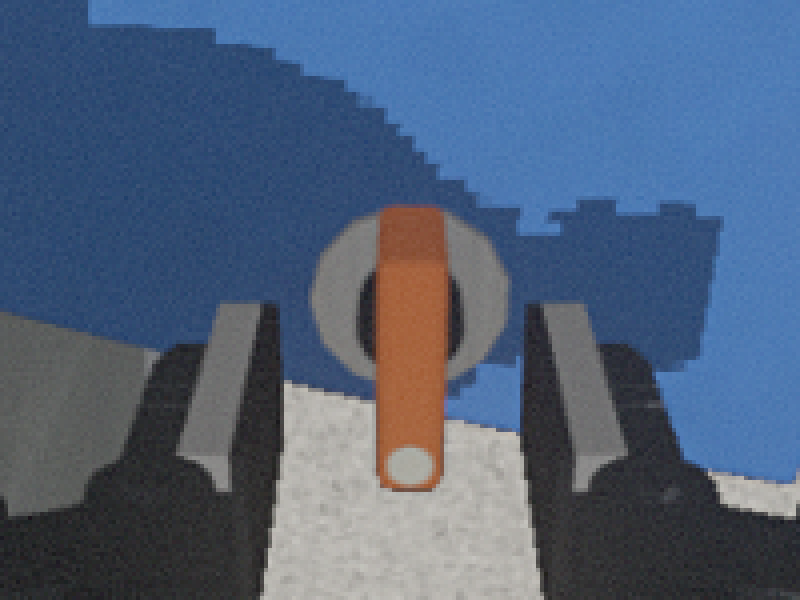

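The crop shows the open fingers straddling the wing and centred to about 1 mm. By ray geometry their tips are still about 30 mm behind the TCP, at around z=0.10. I go lower while watching the force.

Request:
{"method": "drive_tool", "body": {"steps": [[0, 0, 0.0076, -0.0028, 0.0026, 0.007, -0.3], [0, 0, 0.0076, -0.0028, 0.0026, 0.014, -0.3], [0, 0, 0.0076, -0.0028, 0.0026, 0.02, -0.3], [0, 0, 0.0076, -0.0028, 0.0026, 0.025, -0.3], [0, 0, 0.0076, -0.0028, 0.0026, 0.03, -0.3], [0, 0, 0.0076, -0.0028, 0.0026, 0.035, -0.3], [0, 0, 0.0076, -0.0028, 0.0026, 0.038, -0.3], [0, 0, 0.0076, -0.0028, 0.0026, 0.038, -0.3]]}}

```text
t: 15.1
position: [0.4276, -0.3024, 0.0605]
ee_rot: [-0.0, 1.0, 0.021, -0.0]
ft_force: [-0.7, 0.5, -0.6]
gripper_width: 0.35
gripper_force: 0.0
```

Request:
{"method": "drive_tool", "body": {"steps": [[0, 0, 0, 0, 0, 0.007, -0.3], [0, 0, 0, 0, 0, 0.014, -0.3], [0, 0, 0, 0, 0, 0.02, -0.3], [0, 0, 0, 0, 0, 0.025, -0.3], [0, 0, 0, 0, 0, 0.028, -0.3], [0, 0, 0, 0, 0, 0.028, -0.3], [0, 0, 0, 0, 0, 0.028, -0.3], [0, 0, 0, 0, 0, 0.028, -0.3]]}}

```text
t: 15.9
position: [0.4277, -0.3025, 0.0523]
ee_rot: [0.0, 1.0, 0.021, 0.0]
ft_force: [-0.1, -0.1, 0.8]
gripper_width: 0.354
gripper_force: 0.0
```

```bash
python3 - <<'E'
from h import *
goto(.4276,-.3026,.05,-87.6); im,C=snap("wrist","w9")
# finger-tip shadow/contact check: dark pad tip rows
g=im.max(2).astype(int); print("rows",[(c,[int(v) for v in g[235:275:3,c]]) for c in (242,246,250,312,316,320)])
E
```

```text
t 15.9 pos [ 0.4277 -0.3025  0.0523] yaw -87.62 tilt [ 1.e-04  1.e-04 -1.e+00] | az -0.0001 shift [-0.0004  0.0004  0.0076] j7 -0.66 F [-0.1 -0.1  0.8]
rows [(242, [116, 114, 112, 114, 113, 115, 113, 105, 113, 115, 116, 94, 67, 44]), (246, [115, 110, 115, 112, 118, 114, 117, 57, 43, 39, 43, 39, 44, 41]), (250, [112, 115, 113, 114, 113, 112, 116, 117, 115, 97, 100, 95, 78, 76]), (312, [177, 177, 179, 156, 114, 116, 111, 62, 53, 42, 47, 42, 48, 44]), (316, [175, 179, 178, 153, 118, 112, 116, 114, 97, 55, 53, 53, 47, 50]), (320, [177, 177, 178, 179, 182, 180, 118, 110, 111, 111, 117, 112, 114, 118])]
```

Request:
{"method": "drive_tool", "body": {"steps": [[0, 0, 0, 0, 0, 0, -0.7], [0, 0, 0, 0, 0, 0, -1], [0, 0, 0, 0, 0, 0, -1], [0, 0, 0, 0, 0, 0, -1], [0, 0, 0, 0, 0, 0, -1], [0, 0, 0, 0, 0, 0, -1], [0, 0, 0, 0, 0, 0, -1], [0, 0, 0, 0, 0, 0, -1]], "force": 40}}

```text
t: 16.75
position: [0.4278, -0.3029, 0.0524]
ee_rot: [0.0, 1.0, 0.021, 0.0]
ft_force: [-0.9, -4.5, 4.4]
gripper_width: 0.096
gripper_force: 41.9
```

Gripped: the width matches the 9 mm wing. Now I turn it counter-clockwise.

Request:
{"method": "drive_tool", "body": {"steps": [[0, 0, -0.045, 0, 0, 0, -1], [0, 0, -0.09, 0, 0, 0, -1], [0, 0, -0.135, 0, 0, 0, -1], [0, 0, -0.18, 0, 0, 0, -1], [0, 0, -0.225, 0, 0, 0, -1], [0, 0, -0.27, 0, 0, 0, -1], [0, 0, -0.315, 0, 0, 0, -1], [0, 0, -0.36, 0, 0, 0, -1]]}}

```text
t: 17.55
position: [0.4262, -0.3009, 0.0523]
ee_rot: [-0.002, 0.831, 0.556, -0.0]
ft_force: [-5.6, 3.3, 10.1]
gripper_width: 0.092
gripper_force: 42.9
```

Request:
{"method": "drive_tool", "body": {"steps": [[0, 0, -0.04, 0, 0, 0, -1], [0, 0, -0.067, 0, 0, 0, -1], [0, 0, -0.067, 0, 0, 0, -1], [0, 0, -0.067, 0, 0, 0, -1], [0, 0, -0.067, 0, 0, 0, -1], [0, 0, -0.067, 0, 0, 0, -1], [0, 0, -0.067, 0, 0, 0, -1], [0, 0, -0.067, 0, 0, 0, -1]]}}

```text
t: 18.35
position: [0.4257, -0.3007, 0.0523]
ee_rot: [-0.002, 0.77, 0.638, -0.001]
ft_force: [-6.5, 1.6, 12.3]
gripper_width: 0.093
gripper_force: 43.1
```

```bash
python3 - <<'E'
from h import *
goto(.4276,-.3026,.05,-10.78); s=arm.observe(); print(s["moment"],s["gripper_width"],s["gripper_force"])
E
```

```text
t 18.35 pos [ 0.4257 -0.3007  0.0523] yaw -10.75 tilt [ 0.0018 -0.004  -1.    ] | az 0.0002 shift [-0.005   0.0074  0.0076] j7 0.29 F [-6.5  1.6 12.3]
[ 0.59865779  1.42032913 -0.0191089 ] 0.09314039874104107 43.149699568748474
```

Request:
{"method": "drive_tool", "body": {"steps": [[0, 0, 0, 0, 0, 0, -0.3], [0, 0, 0, 0, 0, 0, -0.3], [0, 0, 0, 0, 0, 0, -0.3], [0, 0, 0, 0, 0, -0.1, -0.3], [0, 0, 0, 0, 0, -0.2, -0.3], [0, 0, 0, 0, 0, -0.2, -0.3], [0, 0, 0, 0, 0, -0.2, -0.3], [0, 0, 0, 0, 0, -0.2, -0.3]]}}

```text
t: 19.15
position: [0.4272, -0.302, 0.1114]
ee_rot: [-0.001, 0.77, 0.638, -0.0]
ft_force: [-1.1, 0.1, 0.1]
gripper_width: 0.355
gripper_force: 0.0
```

```bash
python3 - <<'E'
from h import *
goto(.449,-.209,.0525,.15)
E
```

```text
t 19.15 pos [ 0.4272 -0.302   0.1114] yaw -10.75 tilt [ 5.0e-04 -1.2e-03 -1.0e+00] | az -0.0606 shift [0.3182 0.0137 0.1966] j7 0.3 F [-1.1  0.1  0.1]
```

Request:
{"method": "drive_tool", "body": {"steps": [[0, 0, -0.04, 0.15, 0.0137, 0, -0.3], [0, 0, -0.0606, 0.3, 0.0137, 0, -0.3], [0, 0, -0.0606, 0.3182, 0.0137, 0, -0.3], [0, 0, -0.0606, 0.3182, 0.0137, 0.03, -0.3], [0, 0, -0.0606, 0.3182, 0.0137, 0.1, -0.3], [0, 0, -0.0606, 0.3182, 0.0137, 0.15, -0.3], [0, 0, -0.0606, 0.3182, 0.0137, 0.196, -0.3], [0, 0, -0.0606, 0.3182, 0.0137, 0.196, -0.3]]}}

```text
t: 19.95
position: [0.4475, -0.2103, 0.0509]
ee_rot: [-0.002, 0.707, 0.707, -0.001]
ft_force: [-0.1, -0.2, 0.5]
gripper_width: 0.349
gripper_force: 0.0
```

Request:
{"method": "drive_tool", "body": {"steps": [[0, 0, 0, 0, 0, 0, -0.7], [0, 0, 0, 0, 0, 0, -1], [0, 0, 0, 0, 0, 0, -1], [0, 0, 0, 0, 0, 0, -1], [0, 0, 0, 0, 0, 0, -1], [0, 0, 0, 0, 0, 0, -1], [0, 0, 0, 0, 0, 0, -1], [0, 0, 0, 0, 0, 0, -1]], "force": 40}}

```text
t: 20.75
position: [0.4482, -0.2102, 0.0534]
ee_rot: [-0.0, 0.707, 0.708, -0.001]
ft_force: [-5.0, -2.6, -3.0]
gripper_width: 0.093
gripper_force: 40.4
```

```bash
python3 - <<'E'
from h import *
goto(.449,-.209,.0525,79.22); s=arm.observe(); print(s["moment"],s["gripper_width"],s["gripper_force"])
E
```

```text
t 20.75 pos [ 0.4482 -0.2102  0.0534] yaw 0.08 tilt [-5.0e-04 -1.7e-03 -1.0e+00] | az -0.4397 shift [0.0039 0.0027 0.0031] j7 0.25 F [-5.  -2.6 -3. ]
[-0.7111036   0.90874244  0.0975856 ] 0.09336604240811472 40.42916536331177
```

Request:
{"method": "drive_tool", "body": {"steps": [[0, 0, -0.045, 0, 0, 0, -1], [0, 0, -0.09, 0, 0, 0, -1], [0, 0, -0.135, 0, 0, 0, -1], [0, 0, -0.18, 0, 0, 0, -1], [0, 0, -0.225, 0, 0, 0, -1], [0, 0, -0.27, 0, 0, 0, -1], [0, 0, -0.315, 0, 0, 0, -1], [0, 0, -0.36, 0, 0, 0, -1]]}}

```text
t: 21.55
position: [0.4486, -0.2099, 0.0534]
ee_rot: [-0.001, 0.215, 0.977, -0.0]
ft_force: [-3.9, 0.2, -5.1]
gripper_width: 0.09
gripper_force: 40.3
```

Request:
{"method": "drive_tool", "body": {"steps": [[0, 0, -0.04, 0, 0, 0, -1], [0, 0, -0.08, 0, 0, 0, -1], [0, 0, -0.08, 0, 0, 0, -1], [0, 0, -0.08, 0, 0, 0, -1], [0, 0, -0.08, 0, 0, 0, -1], [0, 0, -0.08, 0, 0, 0, -1], [0, 0, -0.08, 0, 0, 0, -1], [0, 0, -0.08, 0, 0, 0, -1]]}}

```text
t: 22.35
position: [0.4486, -0.2097, 0.0534]
ee_rot: [-0.001, 0.095, 0.996, -0.0]
ft_force: [-4.9, -0.8, -1.0]
gripper_width: 0.094
gripper_force: 40.8
```

```bash
python3 - <<'E'
from h import *
goto(.449,-.209,.0525,79.22); s=arm.observe(); print(s["moment"],s["gripper_width"],s["gripper_force"])
E
```

```text
t 22.35 pos [ 0.4486 -0.2097  0.0534] yaw 79.14 tilt [ 1.4e-03 -9.0e-04 -1.0e+00] | az -0.0004 shift [-0.0008  0.0025  0.003 ] j7 1.26 F [-4.9 -0.8 -1. ]
[-0.16000865  1.23033745 -0.03331927] 0.09371885428317217 40.78299522399902
```

Request:
{"method": "drive_tool", "body": {"steps": [[0, 0, 0, 0, 0, 0, -0.3], [0, 0, 0, 0, 0, 0, -0.3], [0, 0, 0, 0, 0, 0, -0.3], [0, 0, 0, 0, 0, -0.1, -0.3], [0, 0, 0, 0, 0, -0.2, -0.3], [0, 0, 0.045, -0.1, 0, -0.2, -0.3], [0, 0, 0.09, -0.2, 0, -0.2, -0.3], [0, 0, 0.135, -0.202, 0, -0.2, -0.3]]}}

```text
t: 23.15
position: [0.5136, -0.2209, 0.1141]
ee_rot: [0.002, 0.303, 0.953, 0.001]
ft_force: [-0.9, 1.0, -0.4]
gripper_width: 0.354
gripper_force: 0.0
```

Request:
{"method": "drive_tool", "body": {"steps": [[0, 0, 0.045, 0, 0, 0, -0.3], [0, 0, 0.09, 0, 0, 0, -0.3], [0, 0, 0.135, 0, 0, 0, -0.3], [0, 0, 0.18, 0, 0, 0, -0.3], [0, 0, 0.225, 0, 0, 0, -0.3], [0, 0, 0.27, 0, 0, 0, -0.3], [0, 0, 0.315, 0, 0, 0, -0.3], [0, 0, 0.36, 0, 0, 0, -0.3]]}}

```text
t: 23.95
position: [0.5098, -0.2205, 0.1137]
ee_rot: [0.0, 0.767, 0.642, 0.0]
ft_force: [-0.9, -0.3, -0.6]
gripper_width: 0.351
gripper_force: 0.0
```

```bash
python3 - <<'E'
from h import *
goto(.5083,-.2207,.0525,-10.72)
E
```

```text
t 23.95 pos [ 0.5098 -0.2205  0.1137] yaw -10.1 tilt [ 1.0e-04  1.3e-03 -1.0e+00] | az 0.0034 shift [-0.0016 -0.0049  0.2039] j7 0.07 F [-0.9 -0.3 -0.6]
```

Request:
{"method": "drive_tool", "body": {"steps": [[0, 0, 0.0034, -0.0016, -0.0049, 0.05, -0.3], [0, 0, 0.0034, -0.0016, -0.0049, 0.1, -0.3], [0, 0, 0.0034, -0.0016, -0.0049, 0.15, -0.3], [0, 0, 0.0034, -0.0016, -0.0049, 0.19, -0.3], [0, 0, 0.0034, -0.0016, -0.0049, 0.2039, -0.3], [0, 0, 0.0034, -0.0016, -0.0049, 0.2039, -0.3], [0, 0, 0.0034, -0.0016, -0.0049, 0.2039, -0.7], [0, 0, 0.0034, -0.0016, -0.0049, 0.2039, -1]]}}

```text
t: 24.75
position: [0.5072, -0.2208, 0.0529]
ee_rot: [-0.0, 0.768, 0.64, -0.0]
ft_force: [-2.9, 0.6, 2.1]
gripper_width: 0.093
gripper_force: 40.3
```

Request:
{"method": "drive_tool", "body": {"steps": [[0, 0, 0, 0, 0, 0, -1], [0, 0, 0, 0, 0, 0, -1], [0, 0, 0, 0, 0, 0, -1], [0, 0, 0, 0, 0, 0, -1], [0, 0, 0, 0, 0, 0, -1], [0, 0, 0, 0, 0, 0, -1], [0, 0, 0, 0, 0, 0, -1], [0, 0, 0, 0, 0, 0, -1]]}}

```text
t: 25.55
position: [0.5071, -0.2208, 0.0529]
ee_rot: [-0.0, 0.768, 0.64, -0.0]
ft_force: [-3.5, 1.0, 6.1]
gripper_width: 0.088
gripper_force: 41.0
```

```bash
python3 - <<'E'
from h import *
goto(.5083,-.2207,.0525,79.22); s=arm.observe(); print(s["moment"],s["gripper_width"],s["gripper_force"])
E
```

```text
t 25.55 pos [ 0.5071 -0.2208  0.0529] yaw -10.37 tilt [-1.e-04 -3.e-04 -1.e+00] | az -0.4977 shift [0.001  0.0037 0.0012] j7 0.05 F [-3.5  1.   6.1]
[0.26066052 0.8567396  0.0896651 ] 0.0882969952054793 40.96092760562897
```

Request:
{"method": "drive_tool", "body": {"steps": [[0, 0, -0.045, 0, 0, 0, -1], [0, 0, -0.09, 0, 0, 0, -1], [0, 0, -0.135, 0, 0, 0, -1], [0, 0, -0.18, 0, 0, 0, -1], [0, 0, -0.225, 0, 0, 0, -1], [0, 0, -0.27, 0, 0, 0, -1], [0, 0, -0.315, 0, 0, 0, -1], [0, 0, -0.36, 0, 0, 0, -1]]}}

```text
t: 26.35
position: [0.507, -0.2208, 0.0529]
ee_rot: [-0.0, 0.303, 0.953, -0.0]
ft_force: [-5.4, 2.9, 5.8]
gripper_width: 0.097
gripper_force: 40.9
```

Request:
{"method": "drive_tool", "body": {"steps": [[0, 0, -0.045, 0, 0, 0, -1], [0, 0, -0.09, 0, 0, 0, -1], [0, 0, -0.135, 0, 0, 0, -1], [0, 0, -0.138, 0, 0, 0, -1], [0, 0, -0.138, 0, 0, 0, -1], [0, 0, -0.138, 0, 0, 0, -1], [0, 0, -0.138, 0, 0, 0, -1], [0, 0, -0.138, 0, 0, 0, -1]]}}

```text
t: 27.15
position: [0.507, -0.2208, 0.0529]
ee_rot: [-0.0, 0.094, 0.996, -0.0]
ft_force: [-4.5, 1.9, 7.7]
gripper_width: 0.096
gripper_force: 41.1
```

```bash
python3 - <<'E'
from h import *
goto(.5083,-.2207,.0525,79.22); s=arm.observe(); print(s["moment"],s["gripper_width"],s["gripper_force"])
E
```

```text
t 27.15 pos [ 0.507  -0.2208  0.0529] yaw 79.25 tilt [ 5.e-04 -5.e-04 -1.e+00] | az 0.0002 shift [-0.0041  0.0013  0.0012] j7 1.23 F [-4.5  1.9  7.7]
[0.47585639 0.99033779 0.01995365] 0.09606672716398144 41.1424595117569
```

Request:
{"method": "drive_tool", "body": {"steps": [[0, 0, 0, 0, 0, 0, -0.3], [0, 0, 0, 0, 0, 0, -0.3], [0, 0, 0, 0, 0, 0, -0.3], [0, 0, 0, 0, 0, -0.1, -0.3], [0, 0, 0, 0, 0, -0.22, -0.3], [0, 0, 0, 0, 0, -0.35, -0.3], [0, 0, 0, 0.045, 0.12, -0.35, -0.3], [0, 0, 0, 0.045, 0.248, -0.35, -0.3]]}}

```text
t: 27.95
position: [0.5076, -0.1459, 0.1583]
ee_rot: [0.001, 0.095, 0.995, -0.001]
ft_force: [0.5, 0.4, -0.5]
gripper_width: 0.35
gripper_force: 0.0
```

```bash
python3 - <<'E'
from h import *
im,C=snap("wrist","w10"); im2,T=snap("top","top10")
goto(.5075,-.145,.03,79.22)
for nm,i,c in (("w",im,C),("t",im2,T)):
  o=mask(i,[5,140,110],[22,255,255]); 
  for cc,st,k in blobs(o,10):
    P=onz(c,np.argwhere(k)[:,::-1],.092)[:,:2]
    if abs(P.mean(0)-[.47,-.25]).max()>.12: continue
    q=cv2.minAreaRect((P*1000).astype(np.float32)); bb=cv2.boxPoints(q); ee=max([bb[1]-bb[0],bb[2]-bb[1]],key=np.linalg.norm)
    print(nm,cc.round(1),P.mean(0).round(4),np.round(q[1],1),"long",np.degrees(np.arctan2(ee[1],ee[0]))%180)
# handle: bright grey bar pixels near the predicted spot
for p in [(.5075,-.145),(.5075+.0295,-.145-.0056),(.5075-.0295,-.145+.0056)]: print("pred",proj(C,[*p,.0725]).round(1),proj(T,[*p,.0725]).round(1))
E
```

```text
t 28.05 pos [ 0.5095 -0.1397  0.1583] yaw 79.65 tilt [-0.0023  0.0025 -1.    ] | az 0.0024 shift [ 0.0043 -0.0197  0.4277] j7 1.2 F [ 0.3  0.2 -0.1]
w [187.3 132.4] [ 0.4346 -0.2007] [5.5 2.2] long 68.68843
w [188.1 157.2] [ 0.453  -0.2046] [ 7.9 25. ] long 169.5094
w [ 84.9 152.6] [ 0.4274 -0.2936] [36.5  9.6] long 80.03582
w [191.8 211.2] [ 0.4946 -0.2128] [5.  1.6] long 79.12018
w [193.9 232.8] [ 0.5125 -0.2163] [ 7.4 25.6] long 164.09639
w [299.4 280.3] [ 0.5703 -0.1409] [14.4  3.2] long 89.576935
t [364.2 263. ] [ 0.4242 -0.2992] [30.4  9.1] long 81.19513
pred [[280.2 203.5]] [[311.  236.1]]
pred [[280.4 237.3]] [[312.7 226.4]]
pred [[280.1 167.3]] [[309.3 245.9]]
```

```bash
python3 - <<'E'
from h import *
im,C=snap("wrist","w11"); goto(.5075,-.145,.03,79.22)
o=mask(im,[3,110,60],[24,255,255]); o=cv2.morphologyEx(o,cv2.MORPH_CLOSE,np.ones((5,5)))
for cc,st,k in blobs(o,60):
    P=onz(C,np.argwhere(k)[:,::-1],.092)[:,:2]
    q=cv2.minAreaRect((P*1000).astype(np.float32)); bb=cv2.boxPoints(q); ee=max([bb[1]-bb[0],bb[2]-bb[1]],key=np.linalg.norm)
    print(cc.round(1),P.mean(0).round(4),np.round(q[1],1),"long",np.degrees(np.arctan2(ee[1],ee[0]))%180)
hsv=cv2.cvtColor(im,cv2.COLOR_RGB2HSV)
for r in (175,185,195,205,215,225,235): print(r,[int(v) for v in hsv[r,240:330:3,2]])
E
```

```text
t 28.1 pos [ 0.509  -0.1426  0.1579] yaw 79.54 tilt [-1.4e-03  8.0e-04 -1.0e+00] | az 0.0018 shift [ 0.0039 -0.0092  0.4262] j7 1.2 F [-0.1 -1.2 -0.2]
[535.5 135.6] [0.4812 0.1033] [78.8 63. ] long 85.87676
[174.9 152.5] [ 0.4498 -0.2081] [13.2 34.3] long 168.55911
[ 74.4 150.7] [ 0.4266 -0.2981] [45.  10.7] long 80.076416
[180.6 225.4] [ 0.5073 -0.2191] [13.3 38.6] long 169.37372
[543.2 262.8] [0.6191 0.1293] [17.2 19.9] long 133.77022
[291.9 277.1] [ 0.568  -0.1394] [16.3  9.9] long 88.782745
[436.5 310.5] [ 0.6382 -0.0071] [116.   29.5] long 41.720966
175 [48, 56, 63, 62, 66, 63, 49, 41, 43, 176, 200, 147, 112, 42, 47, 40, 47, 43, 37, 41, 46, 32, 38, 40, 38, 40, 46, 38, 41, 36]
185 [57, 46, 70, 54, 60, 64, 66, 66, 61, 115, 123, 126, 112, 57, 37, 42, 45, 62, 62, 47, 43, 40, 40, 39, 43, 37, 38, 44, 47, 32]
195 [56, 47, 59, 66, 69, 64, 64, 57, 62, 114, 124, 125, 115, 51, 40, 46, 59, 65, 66, 68, 68, 69, 69, 57, 37, 28, 42, 47, 35, 44]
205 [49, 52, 48, 50, 46, 53, 41, 48, 43, 147, 199, 187, 110, 46, 45, 46, 66, 65, 72, 67, 70, 73, 64, 61, 67, 61, 64, 59, 57, 65]
215 [54, 52, 59, 65, 56, 68, 62, 63, 60, 170, 196, 190, 154, 66, 65, 70, 66, 69, 67, 67, 68, 69, 64, 70, 65, 66, 63, 65, 64, 57]
225 [50, 48, 58, 63, 68, 61, 65, 68, 56, 166, 196, 185, 158, 64, 66, 71, 71, 70, 66, 68, 69, 68, 71, 71, 73, 68, 68, 63, 69, 64]
235 [214, 215, 216, 216, 215, 215, 217, 216, 213, 213, 208, 189, 152, 66, 59, 63, 60, 66, 63, 68, 69, 69, 63, 75, 67, 72, 66, 69, 60, 60]
```

```bash
python3 - <<'E'
from h import *
im=cv2.imread("pics/w11.png")[:,:,::-1]; s=arm.observe(); C=cam("wrist",s)
print(s["t"],s["position"],s["gripper_width"],onz(C,[[272.5,185],[272.5,205],[272.5,225]],.0685))
v=im.max(2)
for c in (262,255): print(c,[(r,int(v[r,c])) for r in range(140,260) if v[r,c]>100])
goto(.5075,-.145,.03,79.22)
E
```

```text
28.1 [ 0.50895821 -0.14257099  0.15785729] 0.3502356462865365 [[ 0.49327086 -0.14504537  0.0685    ]
 [ 0.51005518 -0.14827041  0.0685    ]
 [ 0.52748652 -0.1516362   0.0685    ]]
262 [(159, 123), (160, 152), (161, 169), (162, 177), (163, 188), (164, 200), (165, 215), (166, 207), (167, 191), (168, 185), (169, 181), (170, 168), (229, 126), (230, 146), (231, 162), (232, 175), (233, 191), (234, 206), (235, 215), (236, 202), (237, 188), (238, 181), (239, 164)]
255 [(159, 120), (160, 150), (161, 169), (162, 179), (163, 189), (164, 203), (165, 214), (166, 209), (167, 191), (168, 185), (169, 180), (170, 167), (229, 122), (230, 148), (231, 164), (232, 176), (233, 191), (234, 210), (235, 215), (236, 200), (237, 188), (238, 184), (239, 158)]
t 28.1 pos [ 0.509  -0.1426  0.1579] yaw 79.54 tilt [-1.4e-03  8.0e-04 -1.0e+00] | az 0.0018 shift [ 0.0039 -0.0092  0.4262] j7 1.2 F [-0.1 -1.2 -0.2]
```

All three wings now measure unlocked: a 168.6°, b 169.4° and c 80.1°, against expected 169.2°, 169.2° and 79.2°. Next I pinch the handle.

Request:
{"method": "drive_tool", "body": {"steps": [[0, 0, 0.0018, 0.0045, -0.0124, 0, -0.3], [0, 0, 0.0018, 0.0045, -0.0124, 0.05, -0.3], [0, 0, 0.0018, 0.0045, -0.0124, 0.15, -0.3], [0, 0, 0.0018, 0.0045, -0.0124, 0.25, -0.3], [0, 0, 0.0018, 0.0045, -0.0124, 0.33, -0.3], [0, 0, 0.0018, 0.0045, -0.0124, 0.4, -0.3], [0, 0, 0.0018, 0.0045, -0.0124, 0.436, -0.3], [0, 0, 0.0018, 0.0045, -0.0124, 0.436, -0.3]]}}

```text
t: 28.9
position: [0.505, -0.1495, 0.0251]
ee_rot: [-0.001, 0.097, 0.995, 0.0]
ft_force: [-0.9, -0.0, 0.6]
gripper_width: 0.348
gripper_force: 0.0
```

Request:
{"method": "drive_tool", "body": {"steps": [[0, 0, 0, 0, 0, 0, -0.7], [0, 0, 0, 0, 0, 0, -1], [0, 0, 0, 0, 0, 0, -1], [0, 0, 0, 0, 0, 0, -1], [0, 0, 0, 0, 0, 0, -1], [0, 0, 0, 0, 0, 0, -1], [0, 0, 0, 0, 0, 0, -1], [0, 0, 0, 0, 0, 0, -1]], "force": 30}}

```text
t: 29.7
position: [0.5071, -0.1456, 0.0275]
ee_rot: [0.001, 0.095, 0.995, 0.002]
ft_force: [-0.3, 10.7, -3.0]
gripper_width: 0.1
gripper_force: 30.3
```

```bash
python3 - <<'E'
from h import *
goto(.5075,-.145,.03,79.22); s=arm.observe(); print(s["moment"],s["gripper_width"],s["gripper_force"])
p=s["position"]; Y=np.array([.187,.9824])
# arc: shift of handle from shut in box y / z ; as shares along tool axes at present
M=Rq(s["ee_rot"])
for th in np.arange(0,1.93,.1):
    a0=np.arctan2(.0025,.24); r=np.hypot(.24,.0025)
    d=r*np.cos(th+a0)-.24; h=r*np.sin(th+a0)-.0025
    print(round(th,2),M.inv().apply([*(Y*d),h]).round(4).tolist(), (M.inv().apply([*(Y*d),h])/.3).round(3).tolist())
E
```

```text
t 29.7 pos [ 0.5071 -0.1456  0.0275] yaw 79.09 tilt [-0.0016  0.0035 -1.    ] | az -0.0007 shift [-0.0008  0.0023 -0.0083] j7 1.04 F [-0.3 10.7 -3. ]
[ 2.26190871 -0.03214467  0.0565627 ] 0.09988367473769603 30.26472508907318
0.0 [0.0, 0.0, 0.0] [0.0, 0.0, 0.0]
0.1 [-0.0, -0.0014, -0.024] [-0.0, -0.005, -0.08]
0.2 [-0.0001, -0.0051, -0.0476] [-0.0, -0.017, -0.159]
0.3 [-0.0001, -0.0112, -0.0709] [-0.0, -0.037, -0.236]
0.4 [-0.0002, -0.0196, -0.0933] [-0.001, -0.065, -0.311]
0.5 [-0.0003, -0.0302, -0.1149] [-0.001, -0.101, -0.383]
0.6 [-0.0003, -0.0429, -0.1352] [-0.001, -0.143, -0.451]
0.7 [-0.0004, -0.0575, -0.1542] [-0.001, -0.192, -0.514]
0.8 [-0.0005, -0.074, -0.1717] [-0.002, -0.247, -0.572]
0.9 [-0.0005, -0.0921, -0.1874] [-0.002, -0.307, -0.625]
1.0 [-0.0006, -0.1117, -0.2012] [-0.002, -0.372, -0.671]
1.1 [-0.0007, -0.1326, -0.213] [-0.002, -0.442, -0.71]
1.2 [-0.0007, -0.1546, -0.2226] [-0.002, -0.515, -0.742]
1.3 [-0.0008, -0.1774, -0.23] [-0.003, -0.591, -0.767]
1.4 [-0.0009, -0.2009, -0.2351] [-0.003, -0.67, -0.784]
1.5 [-0.0009, -0.2247, -0.2379] [-0.003, -0.749, -0.793]
1.6 [-0.001, -0.2487, -0.2382] [-0.003, -0.829, -0.794]
1.7 [-0.001, -0.2726, -0.2361] [-0.003, -0.909, -0.787]
1.8 [-0.0011, -0.2962, -0.2317] [-0.004, -0.987, -0.772]
1.9 [-0.0011, -0.3192, -0.2249] [-0.004, -1.064, -0.75]
```

Request:
{"method": "drive_tool", "body": {"steps": [[0, 0, 0, 0, -0.001, -0.04, -1], [0, 0, 0, 0, -0.005, -0.08, -1], [0, 0, 0, 0, -0.01, -0.12, -1], [0, 0, 0, 0, -0.017, -0.159, -1], [0, 0, 0, 0, -0.027, -0.198, -1], [0, 0, 0, 0, -0.037, -0.236, -1], [0, 0, 0, -0.001, -0.05, -0.274, -1], [0, 0, 0, -0.001, -0.065, -0.311, -1]]}}

```text
t: 30.5
position: [0.5035, -0.165, 0.1216]
ee_rot: [0.001, 0.095, 0.995, 0.002]
ft_force: [0.8, 8.7, -0.6]
gripper_width: 0.106
gripper_force: 29.4
```

```bash
python3 - <<'E'
from h import *
goto(.5034,-.1649,.1208,79.22); s=arm.observe(); print(s["moment"],s["gripper_width"],s["gripper_force"])
im,S=snap("side","s12"); m=mask(im,[100,110,50],[125,255,255])
for c,st,k in blobs(m,150): print(c.round(),st)
E
```

```text
t 30.5 pos [ 0.5035 -0.165   0.1216] yaw 79.09 tilt [-0.0016  0.0032 -1.    ] | az -0.0007 shift [0.0002 0.0002 0.0025] j7 1.2 F [ 0.8  8.7 -0.6]
[ 2.13337344 -0.10339706  0.05487108] 0.10611710059167609 29.447325468063354
```

Request:
{"method": "drive_tool", "body": {"steps": [[0, 0, 0, 0, -0.036, -0.072, -1], [0, 0, 0, 0, -0.078, -0.14, -1], [0, 0, 0, 0, -0.127, -0.203, -1], [0, 0, 0, 0, -0.182, -0.261, -1], [0, 0, 0, -0.001, -0.242, -0.314, -1], [0, 0, 0, -0.001, -0.307, -0.36, -1], [0, 0, 0, -0.001, -0.377, -0.399, -1], [0, 0, 0, -0.001, -0.45, -0.431, -1]]}}

```text
t: 31.35
position: [0.4786, -0.2985, 0.2526]
ee_rot: [0.002, 0.095, 0.995, 0.001]
ft_force: [3.3, 2.8, 2.5]
gripper_width: 0.099
gripper_force: 30.0
```

```bash
python3 - <<'E'
from h import *
goto(.478,-.2975,.2501,79.22); s=arm.observe(); print(s["moment"],s["gripper_width"],s["gripper_force"],s["joint_pos"].round(2))
E
```

```text
t 31.35 pos [ 0.4786 -0.2985  0.2526] yaw 79.11 tilt [-0.0043  0.0015 -1.    ] | az -0.0006 shift [0.0026 0.0028 0.0084] j7 1.57 F [3.3 2.8 2.5]
[ 0.9181681  -0.82477063  0.10331925] 0.09915413691215068 29.954583048820496 [ 0.93  0.42 -0.68  1.65  0.28  1.16  1.57]
```

Request:
{"method": "drive_tool", "body": {"steps": [[0, 0, 0, 0, -0.076, -0.025, -1], [0, 0, 0, 0, -0.155, -0.042, -1], [0, 0, 0, 0, -0.234, -0.051, -1], [0, 0, 0, 0, -0.314, -0.052, -1], [0, 0, 0, -0.001, -0.394, -0.045, -1], [0, 0, 0, -0.001, -0.472, -0.03, -1], [0, 0, 0, -0.001, -0.505, -0.022, -1], [0, 0, 0, -0.001, -0.505, -0.022, -1]]}}

```text
t: 32.15
position: [0.4497, -0.4487, 0.2581]
ee_rot: [0.002, 0.096, 0.995, 0.0]
ft_force: [0.7, 3.5, 6.3]
gripper_width: 0.096
gripper_force: 30.4
```

Request:
{"method": "drive_tool", "body": {"steps": [[0, 0, 0, 0, -0.003, 0.001, -1], [0, 0, 0, 0, -0.006, 0.002, -1], [0, 0, 0, 0, -0.009, 0.003, -1], [0, 0, 0, 0, -0.012, 0.004, -1], [0, 0, 0, 0, -0.015, 0.005, -1], [0, 0, 0, 0, -0.018, 0.006, -1], [0, 0, 0, 0, -0.018, 0.006, -1], [0, 0, 0, 0, -0.018, 0.006, -1]]}}

```text
t: 32.95
position: [0.4498, -0.449, 0.2579]
ee_rot: [0.002, 0.094, 0.996, 0.002]
ft_force: [-2.3, 19.3, 20.9]
gripper_width: 0.099
gripper_force: 31.9
```

```bash
python3 - <<'E'
from h import *
goto(.4511,-.4479,.2560,79.22); s=arm.observe(); print(s["moment"],s["gripper_width"],s["gripper_force"],s["joint_pos"].round(2))
E
```

```text
t 32.95 pos [ 0.4498 -0.449   0.2579] yaw 79.22 tilt [-0.0033  0.0045 -1.    ] | az -0.0 shift [-0.0035  0.0044  0.0064] j7 1.81 F [-2.3 19.3 20.9]
[4.1528415  0.50597182 0.0124351 ] 0.09880874775246146 31.87509387731552 [ 1.09  0.53 -0.64  1.45  0.32  1.26  1.81]
```

The force rises to about 20 N with no further travel, and the hinge angle comes out at about 1.85 rad, so the panel is on its stop. Now I release and lift clear.

Request:
{"method": "drive_tool", "body": {"steps": [[0, 0, 0, 0, 0.005, -0.002, -1], [0, 0, 0, 0, 0.008, -0.005, -1], [0, 0, 0, 0, 0.008, -0.005, -0.6], [0, 0, 0, 0, 0.008, -0.005, -0.3], [0, 0, 0, 0, 0.008, -0.005, -0.2], [0, 0, 0, 0, 0.008, -0.005, -0.2], [0, 0, 0, 0, 0.008, -0.005, -0.2], [0, 0, 0, 0, 0.008, -0.005, -0.2]]}}

```text
t: 33.75
position: [0.4477, -0.4522, 0.2552]
ee_rot: [-0.0, 0.096, 0.995, 0.0]
ft_force: [-0.6, -0.3, -0.4]
gripper_width: 0.399
gripper_force: 0.0
```

Request:
{"method": "drive_tool", "body": {"steps": [[0, 0, 0, 0, 0.008, -0.03, -0.2], [0, 0, 0, 0, 0.008, -0.08, -0.2], [0, 0, 0, 0, 0.008, -0.15, -0.2], [0, 0, 0, 0, 0.008, -0.25, -0.2], [0, 0, 0, 0, 0.008, -0.35, -0.2], [0, 0, 0, 0, 0.008, -0.4, -0.2], [0, 0, 0, 0, 0.008, -0.4, -0.2], [0, 0, 0, 0, 0.008, -0.4, -0.2]]}}

```text
t: 34.55
position: [0.4483, -0.4495, 0.3752]
ee_rot: [0.0, 0.096, 0.995, -0.0]
ft_force: [-0.4, -0.0, -1.0]
gripper_width: 0.398
gripper_force: 0.0
```

```bash
python3 - <<'E'
from h import *
goto(.4511,-.4479,.2560,79.22); print(arm.observe()["gripper_width"])
im,C=snap("wrist","w13"); im2,T=snap("top","t13"); im3,S=snap("side","s13")
# predicted bar at 1.85: expected bright pixels
hin=np.array([.4626,-.3808]); Y=np.array([.187,.9824]); X=np.array([.9824,-.187])
for th in (1.7,1.85):
    r=np.hypot(.24,.0025); a=th+.0104; b=[hin+Y*r*np.cos(a)+X*u for u in (-.02,0,.02)]; z=.065+r*np.sin(a)
    P=[[*q,z] for q in b]; print(th,"top",proj(T,P).round(0).tolist(),"side",proj(S,P).round(0).tolist(),"wrist",proj(C,P).round(0).tolist())
for n,i in (("wrist",im),):
    v=i.max(2); p=proj(C,P)[1].astype(int); print(p,[int(x) for x in v[p[1],max(0,p[0]-40):p[0]+40:3]])
v=im3.max(2); p=proj(S,P)[1].astype(int); print(p,v[p[1]-12:p[1]+13:2,p[0]-20:p[0]+21:3])
a,m2=im2,mask(im2,[0,120,80],[15,255,255])
g=mask(im2,[0,0,120],[180,60,255]); g[:225]=0;g[280:]=0;g[:,:205]=0;g[:,300:]=0
for c,st,k in blobs(g,60): print("white",c.round(1),st,onz(T,c,.003)[0].round(3))
bo=mask(im2,[0,90,20],[20,255,200]); bo[:225]=0;bo[275:]=0;bo[:,:190]=0;bo[:,290:]=0
for c,st,k in blobs(bo,10): print("brown",c.round(1),st,onz(T,c,.06)[0].round(3))
E
```

```text
t 34.55 pos [ 0.4483 -0.4495  0.3752] yaw 78.97 tilt [-1.e-04 -1.e-04 -1.e+00] | az -0.0014 shift [-0.0081  0.0071  0.3975] j7 1.85 F [-0.4 -0.  -1. ]
0.39756340748751823
1.7 top [[419.0, 254.0], [420.0, 246.0], [421.0, 238.0]] side [[353.0, 115.0], [347.0, 113.0], [341.0, 112.0]] wrist [[327.0, 185.0], [326.0, 210.0], [325.0, 234.0]]
1.85 top [[432.0, 256.0], [433.0, 248.0], [434.0, 241.0]] side [[356.0, 114.0], [351.0, 113.0], [345.0, 112.0]] wrist [[281.0, 183.0], [281.0, 207.0], [281.0, 231.0]]
[281 207] [94, 105, 177, 177, 179, 181, 133, 191, 159, 57, 53, 229, 107, 113, 114, 106, 156, 97, 161, 86, 90, 93, 90, 93, 95, 96, 93]
[350 112] [[ 50 110 129  52  52  53 109  52  50  51 120  51  52  53]
 [ 52  51  52  52  51  52 113 144 136 144 161  52  52  52]
 [ 52  53  51  53  52  50 119 190 196 191 197  50  51  53]
 [ 51  48  52  51  52  53 111 213 213 207 204  51  51  51]
 [ 51  51  52  51  51  52 109 202 203 195 195  52  51  52]
 [ 52  50  52  50 158 142 102 224 204 218 196  53  51  52]
 [ 52 101 233 234 139 146 180 121 106  78  51  53  53  51]
 [ 51 115 228 238 144 148  82 102 123 132 133  51  52  53]
 [ 51  51 165 215 138  52  52  53  54  80 119  51 233  51]
 [ 52  51  50  70 119  51  51  51  53  86 103  51 220  52]
 [ 52  53  51  96 179 222 144  52  53 103  80  53 208 174]
 [150 108 116 110  80 154 194 247 141 124  56  51 163 167]
 [131 127 130 135 128 153  49  53  51 132  51  51 109 141]]
white [242.7 248.2] [ 223  229   40   39 1138] [0.479 0.068 0.003]
white [274.1 255. ] [265 246  19  19 286] [ 0.457 -0.031  0.003]
brown [210.1 243.8] [197 232  27  24 429] [0.489 0.162 0.06 ]
brown [242.4 248.6] [237 244  11  10  61] [0.473 0.063 0.06 ]
```

Request:
{"method": "drive_tool", "body": {"steps": [[0, 0, 0, 0, 0.1, -0.1, -0.2], [0, 0, 0, 0, 0.25, -0.1, -0.2], [0, 0, 0, 0, 0.4, -0.1, -0.2], [0, 0, 0, 0, 0.55, -0.1, -0.2], [0, 0, 0, 0, 0.7, -0.1, -0.2], [0, 0, 0, 0, 0.8, -0.1, -0.2], [0, 0, 0, 0, 0.8, -0.1, -0.2], [0, 0, 0, 0, 0.8, -0.1, -0.2]]}}

```text
t: 35.5
position: [0.4941, -0.214, 0.4049]
ee_rot: [-0.0, 0.096, 0.995, -0.0]
ft_force: [-0.6, -1.6, 0.4]
gripper_width: 0.403
gripper_force: 0.0
```

```bash
python3 - <<'E'
from h import *
s=arm.observe(); print(s["position"],s["ft_force"])
im2,T=snap("top","t14"); im3,S=snap("side","s14")
hin=np.array([.4626,-.3808]); Y=np.array([.187,.9824]); X=np.array([.9824,-.187]); r=.24
def P(th,u,r=.24): a=th+.0104; return [*(hin+Y*r*np.cos(a)+X*u), .065+r*np.sin(a)]
for nm,i,C in (("top",im2,T),("side",im3,S)):
    b=mask(i,[100,110,40],[125,255,255])
    for c,st,k in blobs(b,60): print(nm,"blue",c.round(1),st)
    for th in (1.57,1.7,1.85): print(nm,th,"panel top corners",proj(C,[P(th,-.07,.2),P(th,.07,.2)]).round(0).tolist(),"bar",proj(C,[P(th,-.03),P(th,.03)]).round(0).tolist())
v=im2.max(2); print("top row 248, cols 400..450",[int(x) for x in v[248,400:450]])
print("top row 244",[int(x) for x in v[244,400:450]])
t0=cv2.imread("pics/top0.png")[:,:,::-1].max(2); print("t0  row 248",[int(x) for x in t0[248,400:450]])
E
```

```text
[ 0.49406081 -0.2140281   0.40493227] [-0.56280403 -1.56357059  0.40929028]
top blue [410.9 250.5] [ 394  224   35   53 1285]
top blue [469.4 241.4] [436 225  61  34 783]
top 1.57 panel top corners [[401.0, 271.0], [408.0, 219.0]] bar [[407.0, 255.0], [410.0, 232.0]]
top 1.7 panel top corners [[411.0, 273.0], [418.0, 221.0]] bar [[419.0, 257.0], [422.0, 234.0]]
top 1.85 panel top corners [[421.0, 275.0], [429.0, 223.0]] bar [[432.0, 260.0], [435.0, 237.0]]
side blue [342.8 153.4] [ 319  121   50   66 2228]
side 1.57 panel top corners [[363.0, 132.0], [322.0, 123.0]] bar [[352.0, 117.0], [335.0, 114.0]]
side 1.7 panel top corners [[365.0, 130.0], [326.0, 122.0]] bar [[356.0, 115.0], [338.0, 112.0]]
side 1.85 panel top corners [[368.0, 129.0], [329.0, 121.0]] bar [[359.0, 114.0], [342.0, 111.0]]
top row 248, cols 400..450 [70, 69, 68, 61, 60, 60, 69, 69, 70, 69, 69, 69, 69, 71, 79, 181, 69, 68, 70, 68, 68, 68, 59, 80, 155, 84, 248, 248, 247, 155, 145, 95, 154, 207, 181, 88, 72, 104, 113, 148, 91, 137, 227, 214, 46, 35, 35, 36, 35, 35]
top row 244 [70, 70, 69, 70, 69, 70, 70, 69, 68, 67, 68, 68, 68, 68, 86, 142, 145, 190, 186, 68, 70, 68, 68, 62, 95, 162, 161, 248, 248, 246, 70, 60, 121, 168, 219, 171, 183, 181, 178, 106, 95, 100, 179, 184, 181, 65, 90, 153, 175, 125]
t0  row 248 [246, 203, 90, 42, 42, 42, 40, 40, 40, 29, 28, 27, 27, 25, 28, 58, 75, 77, 78, 78, 80, 83, 88, 111, 117, 125, 169, 201, 207, 149, 150, 150, 140, 119, 87, 72, 71, 106, 115, 149, 92, 138, 228, 216, 45, 35, 36, 36, 35, 36]
```

The panel's edges match the 1.85 rad prediction in both views, and the bottle is still centred on the pad. Handing in.

```bash
python3 -c "
from rig import order
print(order.close_job())"
```

```text
the job is handed in; nothing more can be done
None
```

The job is handed in at about 36 s: the amber bottle stands upright on the middle of the spill pad, all three fasteners measured as unlocked, and the panel leans back on its stop at about 1.85 rad; I don't have the judge's result.

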